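# Fetch the rear skimmer from a crowded utensil hook

### The job

The skimmer hangs at the back of the crowded utensil hook. First hang the two utensils in front of it (the turner and the spoon) on the empty hook of the other rack; then take the skimmer and lower it head down into the saucepan until it stands on the pan's floor, and only then let it go, so that it stays there leaning with its handle sticking out. Do not let any utensil fall, and do not knock over or push about the saucepan and the other things on the counter.

Things in the scene. Friction and masses are not known exactly. Their poses are not given: they have to be found in the camera images.
- crowded: Fixed dark steel rack: foot 120 x 90 x 12, post 14 thick at the origin (on the counter, z up), at its top a level hook, 8 thick, running 150 along own -x (towards the robot), upper surface 250 above the counter, nothing above it. Three utensils hang on it in a row 42 apart, the skimmer rearmost, 40 from the post.
- spare: A second fixed rack of exactly the same form, size and frame as the crowded one (post at the origin, hook along own -x, upper surface 250 above the counter); its hook is empty.
- crowded_tip (a point): Top of the upturned tip of the crowded rack's hook: 156 in front of the post, 12 above the hook's upper surface. The hook's last 6 mm slope up to it.
- spare_tip (a point): Top of the upturned tip of the spare rack's hook: 156 in front of the post, 12 above the hook's upper surface.
- skimmer: Stainless-steel utensil, 185 long, about 90 g, perforated round disc 76 across as head (lowest at z -173). Origin: middle of the upper edge of its hanging slot, which rests on the hook; z up the handle, x normal to its flat sides. Handle top: frame 8 thick, 42 wide (y), z +12 to -52, slot 26 wide, z 0 to -40; pinch its 42 mm width from above astride the hook. Stem 16 wide.
- skimmer_head (a point): Centre of the skimmer's disc (5 thick), 135 below the skimmer's origin.
- turner: Stainless-steel slotted turner, 188 long, about 90 g: rectangular blade with upright slots, 70 wide, 5 thick, z -100 to -176. Handle, hanging slot, origin and axes as the skimmer's. Hangs in front of the skimmer, in the middle or foremost.
- spoon: Stainless-steel stirring spoon, 185 long, about 90 g: solid narrow rounded flat head, 52 wide, 6 thick, z -98 to -173. Handle, hanging slot, origin and axes as the skimmer's. Hangs in front of the skimmer, in the middle or foremost.
- pot: Dark metal saucepan, loose, about 0.9 kg, standing on a cork trivet 10 mm thick: outside 160 across at the rim, 85 tall, wall 4, floor 5 thick, two small black loop handles on its +x and -x sides, reaching 112 from the middle. Origin: centre of its underside, z up.
- spice_jar: Bystander: small jar, 42 across, 65 tall. Origin under its centre.
- sauce_can: Bystander: plain food can, pale, 66 across, 85 tall. Origin under its centre.
- shaker: Bystander: white salt shaker, 38 across, 68 tall. Origin under its centre.
- cup: Bystander: white cup, 60 across, 55 tall. Origin under its centre.
- bottle: Bystander: water bottle with an orange cap, 62 across, 190 tall. Origin under its centre.
- bowl: Bystander: white bowl, 110 across, 50 tall. Origin under its centre.

How it is judged:
By the outcome, as a careful person would: the job done as asked, in the order asked, and still so for the second after the job is handed in, with the robot touching nothing.
It also fails if it takes over 72 s, if anything falls off the work surface, if the arm or the gripper's body presses on something with over 40 N, if the wrist force passes 120 N, or if a joint passes its speed limit or range.

### The arm

A 6-joint arm with a two-finger parallel gripper is mounted at the origin on the work surface. World frame = base frame: x ahead of the robot, y to its left, z up, the work surface at z = 0. Lengths are in m, angles in degrees, forces in N, time in s.
With the tool pointing down it reaches from about 0.4 to 0.825 m from the base axis. Payload 7 kg.
Tool frame: the origin (TCP) lies on the centre line of the jaws, within the pads' length; the fingertips stand 17 mm ahead of it and the grasp point (between the pads) lies 2 mm behind it; y points along the fingers, z is the direction in which the jaws open and shut, and the axes are right-handed (so a half turn about y gives the same grasp; the last joint's range is limited). The gripper opens to 88 mm and grips with 3 to 60 N. Pads are 19 mm wide; open, the fingers measure 130 mm over their backs; the gripper's body (78 mm by 193 mm) begins 47 mm behind the grasp point.
Start: joints at [16.507, 20.546, 0.682, 0, -70.136, -16.507], TCP at [0.675, -0, 0.244] pointing down, gripper open.
Joint ranges: [-176.03, 176.03], [-82.01, 121.73], [-58.28, 71.71], [-173.87, 95.51], [-174.79, -0.11], [-173.66, 173.66]. Speed limits (degrees/s): [136.94, 136.94, 172.46, 180, 180, 180].

### API

Orientations are given as [roll, pitch, yaw] about the fixed x, y, z axes, in that order (R = Rz(yaw) Ry(pitch) Rx(roll)).
In Python, from plant import r, capture, camera_info gives the robot as it stands. The module is installed in compiled form; this text tells all that it offers.
- The arm moves only by the tool apply_moves, never from a script. Its argument "deltas" is a list of rows, each an object of numbers: "tx", "ty", "tz": the shift along the tool's x, y, z in m; "turn": the turn about the tool's y in rad; "gripper": the finger opening in m, from 0 to 0.0876. A call has 1 to 5 rows; each row is the pose to reach, as a shift and turn from the pose commanded when the call began, along the tool's axes at that moment; what a row does not reach only later rows make up. A row lasts 1/10 s, in which the tool goes at most 50 mm and 8.59 degrees, less where a joint would pass 70% of its speed; a pose out of reach is approached as far as the arm can. A call with a gripper value outside its range is refused whole. The fingers move at their own pace and stop on an object; "newtons" is the grip in N (left out, the last holds). Time passes only in rows, so rows that repeat a pose let the fingers close. It gives the time, the measured TCP pose, the force and the opening at its end, in the units of the state.
- r.get_state(): the state, without advancing time (a new reading comes with each control period).
- capture(name): name is "scene" or "side" or "wrist"; returns (picture, depth): 384x512x3 uint8, red, green, blue; 384x512 float32, m along the optical axis (not along the pixel's ray), 0 where there is no reading.
- camera_info(name): a dict with "K" (3x3 intrinsics, pixels), "eye" and "orientation" of the camera in the world; the wrist camera has in their place "tool_from_camera" (4x4, takes a point from camera to tool coordinates, whose origin is the TCP and whose axes are the tool frame's). Camera axes: x right, y up, looking along -z (the intrinsics and any distortion apply to the point x, -y, -z); pixel columns grow to the right and rows downward; lengths in m; the calibration is good to about 2 mm. A picture is of the moment at which its call begins: read the wrist's pose just before it. camera_info takes no time and is no camera call.
- r.close_job(): hands the job in, once; it reports no verdict.
The state is a dict: "time_s": time; "joints": joint angles; "qd": joint speeds; "joint_torque": joint torques, N m; "tcp_pos": TCP position; "eef_rot": TCP orientation; "contact_force": force on the tool from outside, world axes, zero at the start; "moment": the same for the moment, N m; "gripper_width": finger opening in m.
Only numpy, scipy, OpenCV 4.12 (cv2) and the standard library are available. Lean on these libraries where they do the work, as an engineer would, in place of code of your own. Each camera call takes 0.05 s, during which the arm holds its last target.

## Working session

There is one attempt and no reset: what is moved stays moved. The work goes in short steps, Python scripts to look and compute and a tool call to move; the robot and the scene stay as the last step left them, time stands still between calls to the robot, and variables do not carry over. Pictures are saved under pics/ and viewed, and the job is handed in when it is done.

Besides the shell and the picture viewer there is one more tool, called by a JSON object that holds its "name" and its "arguments", one argument or row to a line. apply_moves: Moves the arm, as the interface text tells. Its arguments: {"type":"object","properties":{"deltas":{"type":"array","items":{"type":"object","properties":{"tx":{"type":"number"},"ty":{"type":"number"},"tz":{"type":"number"},"turn":{"type":"number"},"gripper":{"type":"number"}}}},"newtons":{"type":"number"}},"required":["deltas"]}

```bash
mkdir -p pics; ls
cat > h.py <<'E'
import numpy as np, cv2
from plant import r, capture, camera_info
from scipy.spatial.transform import Rotation as R
def T_tool(s):
    T=np.eye(4); T[:3,:3]=R.from_euler('xyz',s['eef_rot'],degrees=True).as_matrix(); T[:3,3]=s['tcp_pos']; return T
def cloud(name):
    s=r.get_state(); img,d=capture(name); ci=camera_info(name); K=np.array(ci['K'])
    v,u=np.mgrid[0:384,0:512]
    x=(u-K[0,2])/K[0,0]*d; y=(v-K[1,2])/K[1,1]*d
    P=np.stack([x,-y,-d],-1)
    if 'eye' in ci:
        o=np.array(ci['orientation'],float)
        M=o if o.shape==(3,3) else R.from_euler('xyz',o,degrees=True).as_matrix()
        W=P@M.T+np.array(ci['eye'])
    else:
        T=T_tool(s)@np.array(ci['tool_from_camera']); W=P@T[:3,:3].T+T[:3,3]
    W[d==0]=np.nan
    return img,d,W
def save(img,n,f=1.5):
    cv2.imwrite('pics/'+n,cv2.resize(img[:,:,::-1],None,fx=f,fy=f,interpolation=cv2.INTER_CUBIC))
E
python3 - <<'E'
from h import *
s=r.get_state(); print(s)
for n in ['scene','side','wrist']:
    print(camera_info(n))
    i,d,W=cloud(n); save(i,n+'0.png'); np.savez('%s0.npz'%n,i=i,d=d,W=W)
E
```

```text
pics
{'time_s': 0.0, 'joints': array([ 1.65061960e+01,  2.05917627e+01,  6.32563839e-01, -2.02780682e-02,
       -7.01360040e+01, -1.65061486e+01]), 'qd': array([-0.01129707, -0.05832803,  0.04431701,  0.18531784, -0.06301354,
        0.01775074]), 'joint_torque': array([-8.00930356e-04, -5.82726967e+01,  2.93058443e+01,  6.99745238e+00,
        6.93249181e-03, -2.06530804e-04]), 'tcp_pos': array([ 6.74526192e-01, -3.55482579e-05,  2.42609284e-01]), 'eef_rot': array([-8.99033041e+01,  8.77457623e-03,  8.99931487e+01]), 'contact_force': array([0.3872064 , 0.34366297, 0.47778425]), 'moment': array([-0.00126828,  0.00106753,  0.0298402 ]), 'gripper_width': 0.08746032589230884}
{'K': array([[390.16089941,   0.        , 251.48821164],
       [  0.        , 390.16089941, 197.8766143 ],
       [  0.        ,   0.        ,   1.        ]]), 'eye': array([1.00206003, 0.59579116, 1.0684366 ]), 'orientation': array([ 38.43300254,  -0.39252021, 147.56004585])}
{'K': array([[380.82386256,   0.        , 259.79239064],
       [  0.        , 380.82386256, 192.71340826],
       [  0.        ,   0.        ,   1.        ]]), 'eye': array([ 0.30831915, -0.69691502,  0.88496733]), 'orientation': array([ 47.59462447,   0.35415529, -24.48616658])}
{'K': array([[323.44409329,   0.        , 251.95073434],
       [  0.        , 323.44409329, 196.17028834],
       [  0.        ,   0.        ,   1.        ]]), 'tool_from_camera': array([[ 1.30590579e-03, -9.67640234e-01, -2.52330484e-01,
        -6.81053507e-02],
       [ 3.04475786e-04,  2.52331072e-01, -9.67640914e-01,
        -1.41411111e-01],
       [ 9.99999101e-01,  1.18681935e-03,  6.24143627e-04,
         3.42109947e-04],
       [ 0.00000000e+00,  0.00000000e+00,  0.00000000e+00,
         1.00000000e+00]])}
```

View pics/scene0.png

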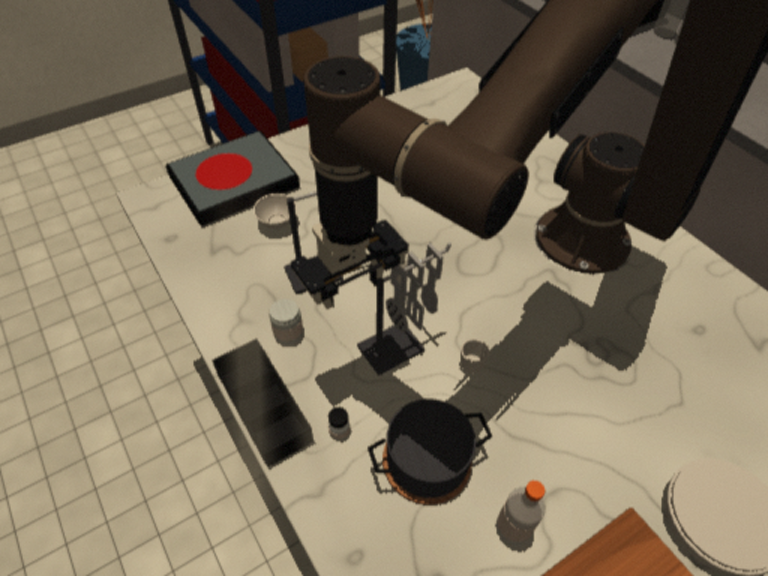

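View pics/side0.png

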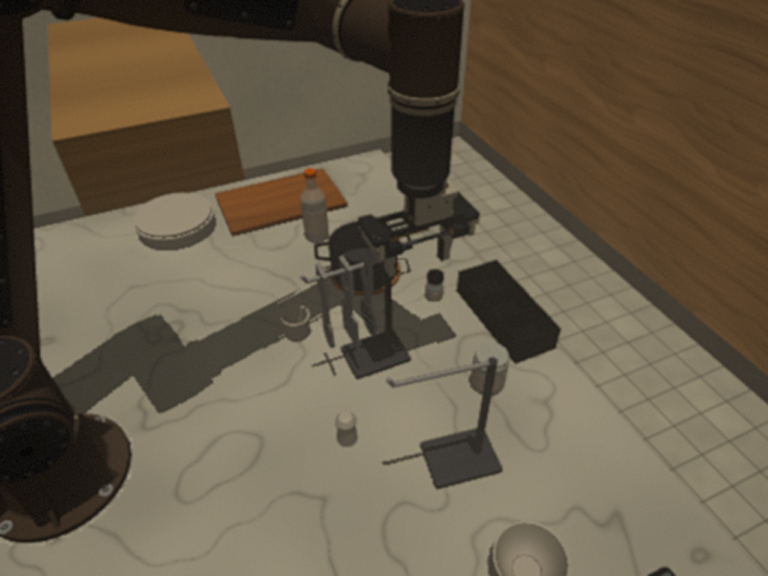

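View pics/wrist0.png

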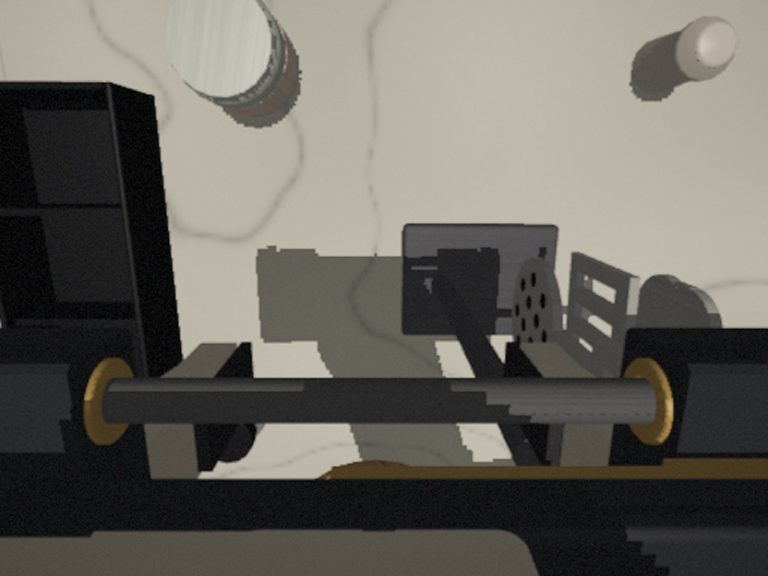

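Run:
```python
from h import *
for n in ['scene','side']:
    z=np.load(n+'0.npz'); W=z['W']; img=z['i']
    P=W.reshape(-1,3)
    m=(P[:,0]>.3)&(P[:,0]<.9)&(P[:,1]>-.5)&(P[:,1]<.5)
    # top down color rendering within height slices
    for lo,hi,t in [(0.2,0.275,'top'),(0.01,0.2,'low')]:
        mm=m&(P[:,2]>lo)&(P[:,2]<hi)
        print(n,t,mm.sum())
        I=np.full((600,800,3),255,np.uint8)
        for p,c in zip(P[mm],img.reshape(-1,3)[mm]):
            u=int((0.5-p[1])*800); v=int((0.9-p[0])*1000)
            cv2.circle(I,(u,v),1,tuple(int(a) for a in c[::-1]),-1)
        for k in range(0,800,80): cv2.line(I,(k,0),(k,599),(200,255,200),1); cv2.putText(I,'%.1f'%(.5-k/800),(k,10),0,.4,(0,0,255))
        for k in range(0,600,100): cv2.line(I,(0,k),(799,k),(200,255,200),1); cv2.putText(I,'%.1f'%(.9-k/1000),(0,k+10),0,.4,(0,0,255))
        cv2.imwrite(f'pics/bev_{n}_{t}.png',I)
```

```text
scene top 854
scene low 8468
side top 1255
side low 8451
```

View pics/bev_side_top.png

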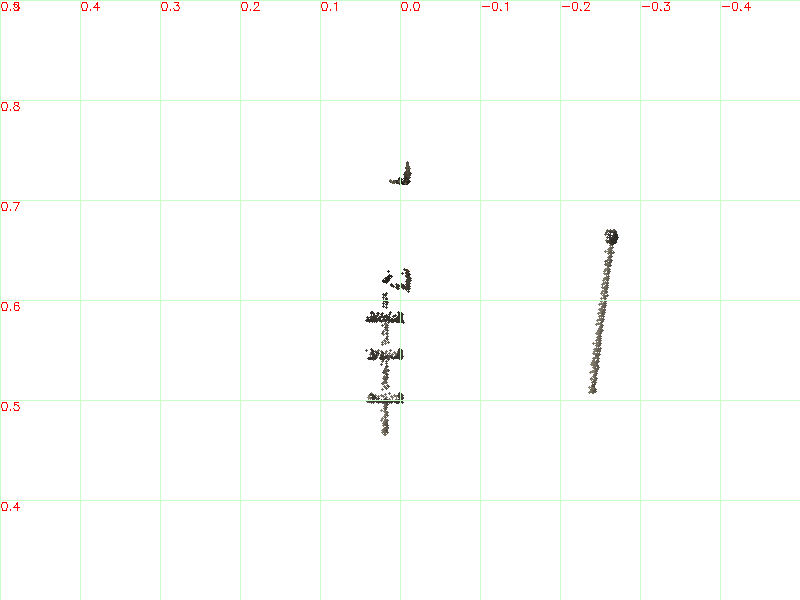

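View pics/bev_side_low.png

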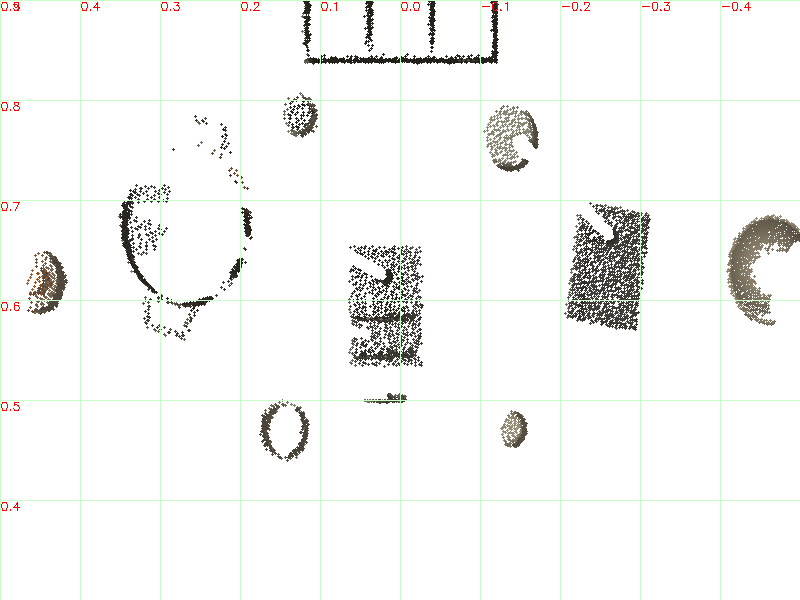

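View pics/bev_scene_low.png

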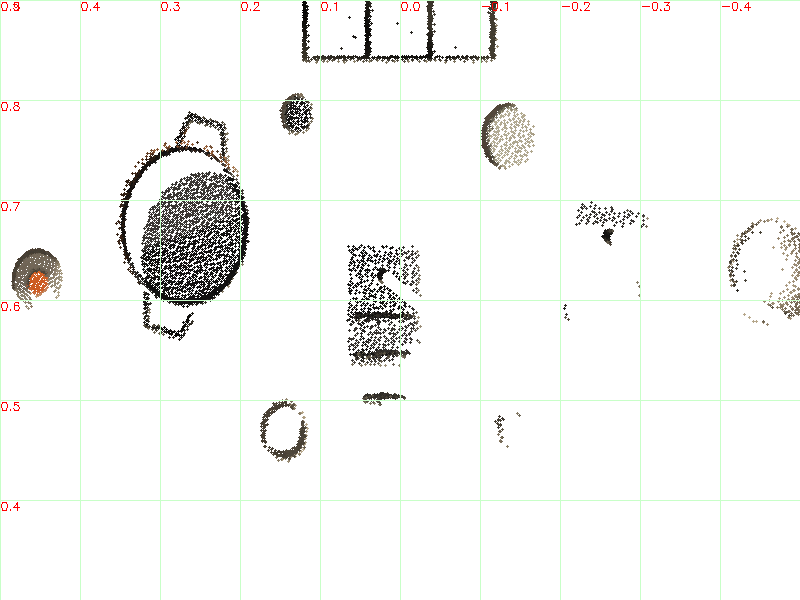

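View pics/bev_scene_top.png

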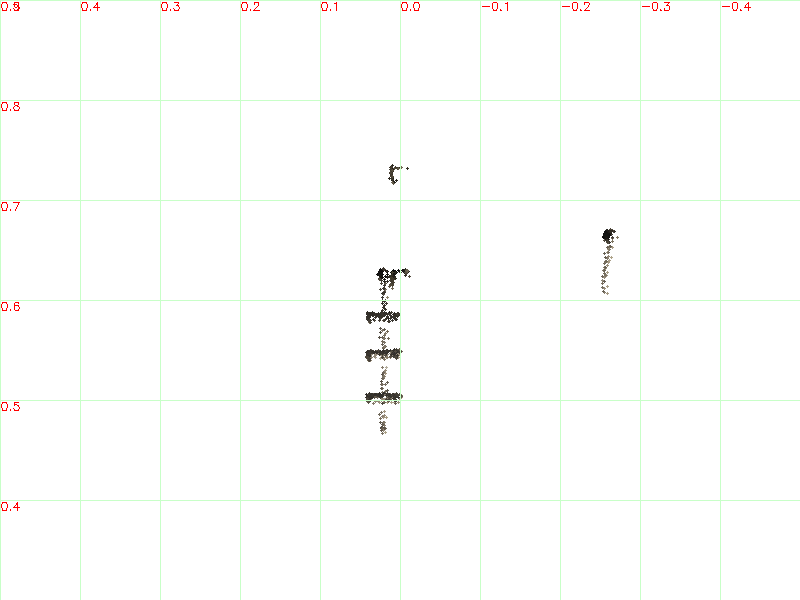

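Run:
```python
from h import *
for n in ['scene','side']:
    z=np.load(n+'0.npz'); W=z['W']; P=W.reshape(-1,3); P=P[~np.isnan(P[:,0])]
    def box(x0,x1,y0,y1,z0,z1): return P[(P[:,0]>x0)&(P[:,0]<x1)&(P[:,1]>y0)&(P[:,1]<y1)&(P[:,2]>z0)&(P[:,2]<z1)]
    print(n)
    for nm,b in [('crowd gap1',(.555,.572,.005,.04,.235,.26)),('gap2',(.513,.535,.005,.04,.235,.26)),('front',(.475,.492,.005,.04,.235,.26)),
      ('tip',(.455,.475,0,.04,.24,.28)),('sk',(.575,.595,-.02,.06,.22,.28)),('tu',(.535,.56,-.02,.06,.22,.28)),('sp',(.49,.515,-.02,.06,.22,.28)),
      ('spare hook near tip',(.52,.54,-.3,-.2,.23,.26)),('spare hook mid',(.58,.6,-.3,-.2,.23,.26)),('spare far',(.63,.65,-.3,-.2,.23,.26)),('spare tip',(.49,.515,-.3,-.2,.23,.28)),('crpost',(.61,.64,.01,.04,.05,.2)),('sppost',(.65,.69,-.29,-.24,.05,.22)),
      ('crfoot',(.5,.7,-.05,.1,.008,.02)),('spfoot',(.5,.75,-.35,-.18,.008,.02))]:
        q=box(*b)
        if len(q)>3: print(nm,len(q),'mean',q.mean(0).round(4),'p3',np.percentile(q,3,0).round(4),'p97',np.percentile(q,97,0).round(4))
    # pot rim
    q=box(.57,.78,.16,.36,.085,.11)
    A=np.c_[2*q[:,:2],np.ones(len(q))]
    for _ in range(5):
        s=np.linalg.lstsq(A,(q[:,:2]**2).sum(1),rcond=None)[0]; rr=np.sqrt(s[2]+s[0]**2+s[1]**2)
        e=abs(np.hypot(q[:,0]-s[0],q[:,1]-s[1])-rr); k=e<max(.006,np.median(e)*2); q=q[k];A=A[k]
    print('pot',s[:2],rr,len(q),np.percentile(q[:,2],[5,50,95]))
    q=box(.64,.72,.22,.32,.0,.04); print('floor',len(q),np.median(q,0) if len(q) else 0)
    for b in [(.77,.81,.2,.3,.02,.12),(.55,.59,.25,.34,.02,.12)]:
        q=box(*b); print('handle',len(q),np.percentile(q,[3,50,97],axis=0).round(3).tolist())
```

```text
scene
crowd gap1 16 mean [0.564  0.0204 0.2484] p3 [0.5567 0.0152 0.2457] p97 [0.571  0.0251 0.2508]
gap2 17 mean [0.523  0.0204 0.2486] p3 [0.5155 0.0164 0.2457] p97 [0.5323 0.0231 0.2516]
front 13 mean [0.4816 0.0213 0.2498] p3 [0.4756 0.0177 0.2464] p97 [0.4883 0.0251 0.2529]
tip 14 mean [0.4705 0.0209 0.2562] p3 [0.4664 0.018  0.2455] p97 [0.474  0.0234 0.2623]
sk 93 mean [0.5845 0.027  0.2484] p3 [0.5779 0.0024 0.2228] p97 [0.5915 0.0403 0.2641]
tu 113 mean [0.5469 0.0235 0.2496] p3 [5.41e-01 5.00e-04 2.23e-01] p97 [0.5537 0.0407 0.264 ]
sp 113 mean [0.503  0.0231 0.2499] p3 [ 0.4976 -0.0013  0.2263] p97 [0.508  0.0408 0.2638]
spare far 16 mean [ 0.6396 -0.2586  0.2484] p3 [ 0.6319 -0.263   0.2443] p97 [ 0.6478 -0.2552  0.2521]
crpost 132 mean [0.6261 0.0234 0.1312] p3 [0.6193 0.0185 0.0568] p97 [0.6309 0.0266 0.1954]
sppost 131 mean [ 0.6643 -0.2597  0.1518] p3 [ 0.657  -0.2646  0.0822] p97 [ 0.6697 -0.2554  0.2156]
crfoot 746 mean [0.5972 0.0244 0.0119] p3 [ 0.5394 -0.022   0.0084] p97 [0.6511 0.063  0.0158]
spfoot 115 mean [ 0.6743 -0.258   0.0116] p3 [ 0.5877 -0.3047  0.0086
[... 1369 characters left out ...]
45 -0.2366  0.2631]
crpost 182 mean [0.6221 0.0151 0.1299] p3 [0.6173 0.0115 0.056 ] p97 [0.6279 0.0217 0.1971]
sppost 260 mean [ 0.6608 -0.2675  0.14  ] p3 [ 0.6568 -0.2708  0.0572] p97 [ 0.668  -0.2612  0.2145]
crfoot 830 mean [0.5913 0.0137 0.0122] p3 [ 0.5372 -0.0253  0.0088] p97 [0.6497 0.0593 0.0155]
spfoot 1352 mean [ 0.6293 -0.2625  0.0123] p3 [ 0.5768 -0.3044  0.0092] p97 [ 0.687  -0.2162  0.0154]
pot [0.67332477 0.26698745] 0.07736153417406402 115 [0.08650586 0.09258278 0.09684559]
floor 61 [0.67626221 0.30709923 0.01616063]
handle 11 [[0.771, 0.219, 0.079], [0.778, 0.246, 0.081], [0.783, 0.255, 0.084]]
handle 50 [[0.562, 0.257, 0.075], [0.574, 0.279, 0.081], [0.589, 0.318, 0.085]]
```

{"name": "apply_moves", "arguments": {
  "deltas": [
    {"ty":-0.04},
    {"ty":-0.08},
    {"ty":-0.1},
    {"ty":-0.1}
  ]
}}

```text
invalid input at $.deltas[0]: expected keys tx, ty, tz, turn, gripper
```

{"name": "apply_moves", "arguments": {
  "deltas": [
    {"tx":0,"ty":-0.04,"tz":0,"turn":0,"gripper":0.087},
    {"tx":0,"ty":-0.08,"tz":0,"turn":0,"gripper":0.087},
    {"tx":0,"ty":-0.12,"tz":0,"turn":0,"gripper":0.087},
    {"tx":0,"ty":-0.12,"tz":0,"turn":0,"gripper":0.087}
  ]
}}

```text
time_s: 0.55
tcp_pos: [0.6768, -0.0003, 0.3703]
eef_rot: [-90.6, -0.0, 90.0]
contact_force: [0.9, 0.5, 0.2]
gripper_width: 0.0871
```

{"name": "apply_moves", "arguments": {
  "deltas": [
    {"tx":0.005,"ty":0,"tz":0.035,"turn":0.145,"gripper":0.087},
    {"tx":0.01,"ty":0,"tz":0.07,"turn":0.29,"gripper":0.087},
    {"tx":0.015,"ty":0,"tz":0.105,"turn":0.435,"gripper":0.087},
    {"tx":0.02,"ty":0,"tz":0.14,"turn":0.58,"gripper":0.087},
    {"tx":0.02,"ty":0,"tz":0.173,"turn":0.725,"gripper":0.087}
  ]
}}

```text
time_s: 1.05
tcp_pos: [0.5004, 0.0202, 0.363]
eef_rot: [-90.0, 0.0, 48.1]
contact_force: [-0.5, -0.2, 0.3]
gripper_width: 0.0869
```

{"name": "apply_moves", "arguments": {
  "deltas": [
    {"tx":0,"ty":0,"tz":0,"turn":0.145,"gripper":0.087},
    {"tx":0,"ty":0,"tz":0,"turn":0.29,"gripper":0.087},
    {"tx":0,"ty":0,"tz":0,"turn":0.435,"gripper":0.087},
    {"tx":0,"ty":0,"tz":0,"turn":0.58,"gripper":0.087},
    {"tx":0,"ty":0,"tz":0,"turn":0.725,"gripper":0.087}
  ]
}}

```text
time_s: 1.55
tcp_pos: [0.5017, 0.02, 0.3632]
eef_rot: [-90.0, 0.0, 6.6]
contact_force: [-1.1, -0.2, -0.3]
gripper_width: 0.087
```

{"name": "apply_moves", "arguments": {
  "deltas": [
    {"tx":0,"ty":0,"tz":0,"turn":0.121,"gripper":0.087},
    {"tx":0,"ty":0,"tz":0,"turn":0.121,"gripper":0.087},
    {"tx":0,"ty":0,"tz":0,"turn":0.121,"gripper":0.087},
    {"tx":0,"ty":0,"tz":0,"turn":0.121,"gripper":0.087}
  ]
}}

```text
time_s: 1.95
tcp_pos: [0.5019, 0.02, 0.3635]
eef_rot: [-90.0, 0.0, 0.1]
contact_force: [0.3, 0.0, -0.3]
gripper_width: 0.0871
```

Run:
```python
from h import *
s=r.get_state(); print(s['joints'],s['tcp_pos'],s['eef_rot'])
for n in ['scene','side','wrist']:
    i,d,W=cloud(n); save(i,n+'1.png'); np.savez('%s1.npz'%n,i=i,d=d,W=W)
W=np.load('wrist1.npz')['W']
P=W.reshape(-1,3); P=P[~np.isnan(P[:,0])]
def box(x0,x1,y0,y1,z0,z1): return P[(P[:,0]>x0)&(P[:,0]<x1)&(P[:,1]>y0)&(P[:,1]<y1)&(P[:,2]>z0)&(P[:,2]<z1)]
for x in np.arange(.46,.64,.006):
    q=box(x,x+.006,-.03,.07,.235,.28)
    if len(q)>3: print(x.round(3),len(q),np.percentile(q[:,1:],[3,50,97],axis=0).round(4).tolist())
for b in [(.48,.495,-.33,-.2,.22,.28),(.5,.52,-.33,-.2,.22,.28),(.53,.55,-.33,-.2,.22,.28)]:
    q=box(*b); print(len(q),q.mean(0) if len(q) else '')
```

```text
[ 2.47257933e+01  6.60580045e-01 -8.75529805e+00 -1.26559456e-03
 -8.05903390e+01 -1.14576225e+02] [0.50190947 0.01997596 0.36347018] [-9.00014503e+01  6.17318360e-03  1.49360981e-01]
0.46 6 [[0.0173, 0.2588], [0.0191, 0.2598], [0.0209, 0.2605]]
0.466 76 [[0.0157, 0.2592], [0.0191, 0.2614], [0.0225, 0.2627]]
0.472 52 [[0.0155, 0.2482], [0.0191, 0.2544], [0.0227, 0.2608]]
0.478 78 [[0.0154, 0.2472], [0.0191, 0.2497], [0.0227, 0.2514]]
0.484 70 [[0.0154, 0.247], [0.0187, 0.2495], [0.0227, 0.251]]
0.49 71 [[0.0154, 0.2474], [0.0195, 0.2497], [0.0227, 0.2513]]
0.496 534 [[-0.0008, 0.237], [0.0187, 0.2594], [0.0389, 0.2632]]
0.502 293 [[-0.0008, 0.261], [0.0187, 0.2621], [0.0383, 0.2633]]
0.508 38 [[0.0153, 0.2481], [0.0187, 0.2497], [0.022, 0.2509]]
0.514 60 [[0.0153, 0.2478], [0.0187, 0.2496], [0.022, 0.251]]
0.52 63 [[0.0153, 0.248], [0.0187, 0.2497], [0.022, 0.2511]]
0.526 59 [[0.0153, 0.2482], [0.0186, 0.2497], [0.022, 0.2514]]
0.532 59 [[0.0152, 0.2479], [0.0186, 0.2499], [0.022, 0.2514]]
0.538 535 [[-0.0013, 0.2369], [0.0195, 0.2544], [0.0384, 0.2627]]
0.544 5 [[0.0055, 0.2409], [0.0055, 0.2418], [0.0142, 0.2584]]
0.574 223 [[-0.0013, 0.2492], [0.0169, 0.2573], [0.0371, 0.2627]]
0.58 484 [[-0.0016, 0.2487], [0.0195, 0.2618], [0.0381, 0.2633]]
0.586 88 [[-0.0016, 0.261], [0.0178, 0.262], [0.0373, 0.2631]]
0.592 19 [[0.015, 0.2486], [0.0177, 0.2502], [0.0208, 0.2513]]
0.598 51 [[0.015, 0.2473], [0.0186, 0.2498], [0.0218, 0.2509]]
0.604 20 [[0.015, 0.2485], [0.0186, 0.2497], [0.0213, 0.2512]]
0 
0 
0
```

View pics/wrist1.png

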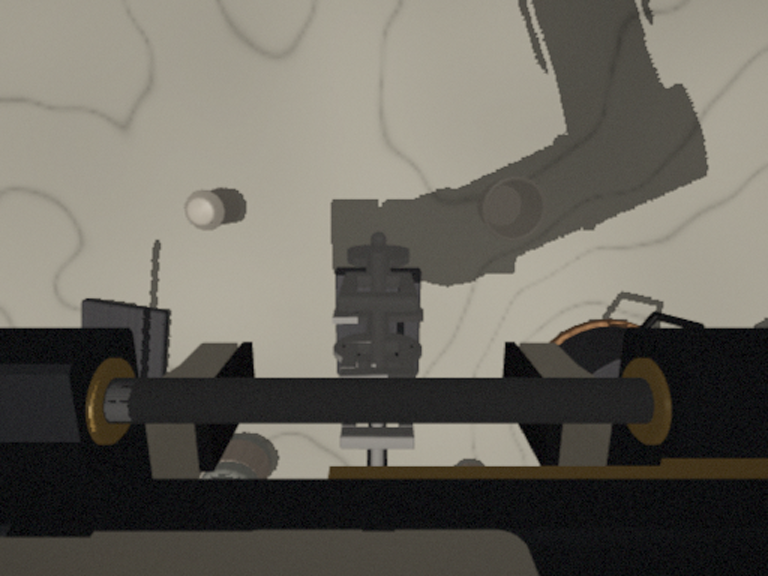

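View pics/side1.png

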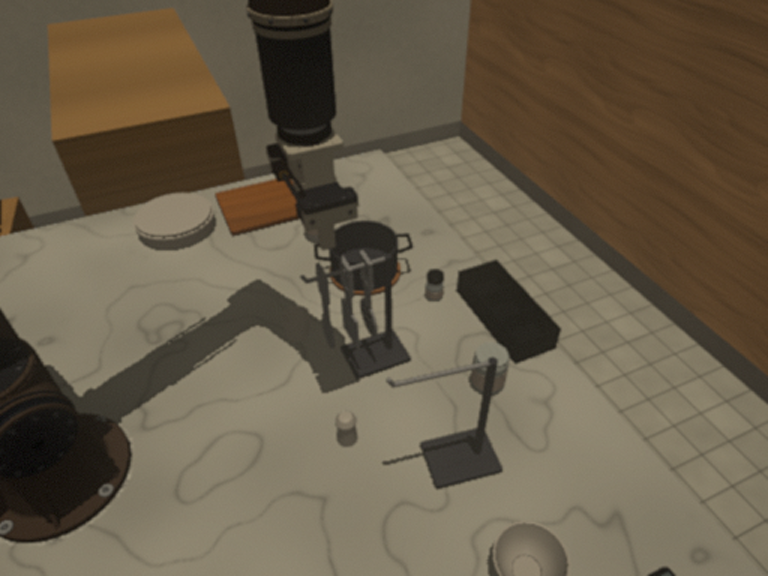

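{"name": "apply_moves", "arguments": {
  "deltas": [
    {"tx":0,"ty":0.04,"tz":-0.001,"turn":0,"gripper":0.087},
    {"tx":0,"ty":0.08,"tz":-0.001,"turn":0,"gripper":0.087},
    {"tx":0,"ty":0.11,"tz":-0.001,"turn":0,"gripper":0.087},
    {"tx":0,"ty":0.123,"tz":-0.001,"turn":0,"gripper":0.087},
    {"tx":0,"ty":0.123,"tz":-0.001,"turn":0,"gripper":0.06}
  ]
}}

```text
time_s: 2.6
tcp_pos: [0.5014, 0.0187, 0.2393]
eef_rot: [-90.1, 0.2, 0.0]
contact_force: [-0.1, 0.1, -0.1]
gripper_width: 0.0828
```

Run:
```python
from h import *
s=r.get_state(); print(s['tcp_pos'],s['eef_rot'],s['contact_force'])
i,d,W=cloud('wrist'); save(i,'wrist2.png')
```

```text
[0.50135727 0.01871106 0.23933446] [-9.00687246e+01  1.59134637e-01  1.08577290e-02] [-0.11472342  0.13074981 -0.05058361]
```

View pics/wrist2.png

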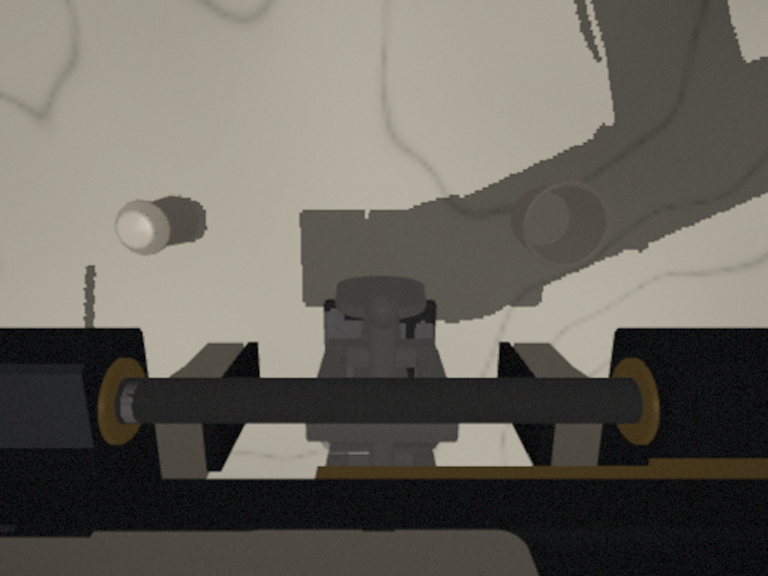

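{"name": "apply_moves", "arguments": {
  "deltas": [
    {"tx":0,"ty":0,"tz":0,"turn":0,"gripper":0.03},
    {"tx":0,"ty":0,"tz":0,"turn":0,"gripper":0.03},
    {"tx":0,"ty":0,"tz":0,"turn":0,"gripper":0.03},
    {"tx":0,"ty":0,"tz":0,"turn":0,"gripper":0.03},
    {"tx":0,"ty":0,"tz":0,"turn":0,"gripper":0.03}
  ],
  "newtons": 25
}}

```text
time_s: 3.15
tcp_pos: [0.5021, 0.019, 0.2409]
eef_rot: [-90.0, -0.0, -0.0]
contact_force: [0.0, -0.0, 1.1]
gripper_width: 0.042
```

{"name": "apply_moves", "arguments": {
  "deltas": [
    {"tx":0,"ty":0,"tz":0,"turn":0,"gripper":0.03},
    {"tx":0,"ty":0,"tz":0,"turn":0,"gripper":0.03},
    {"tx":0,"ty":0,"tz":0,"turn":0,"gripper":0.03}
  ],
  "newtons": 25
}}

```text
time_s: 3.45
tcp_pos: [0.5021, 0.019, 0.2408]
eef_rot: [-90.0, -0.0, -0.0]
contact_force: [-0.8, 0.3, 3.2]
gripper_width: 0.0421
```

{"name": "apply_moves", "arguments": {
  "deltas": [
    {"tx":0,"ty":-0.008,"tz":0,"turn":0,"gripper":0.03},
    {"tx":0,"ty":-0.018,"tz":0,"turn":0,"gripper":0.03},
    {"tx":0,"ty":-0.022,"tz":0,"turn":0,"gripper":0.03},
    {"tx":-0.003,"ty":-0.022,"tz":0,"turn":0,"gripper":0.03},
    {"tx":-0.01,"ty":-0.022,"tz":0,"turn":0,"gripper":0.03}
  ]
}}

```text
time_s: 3.95
tcp_pos: [0.4917, 0.019, 0.2623]
eef_rot: [-90.0, 0.0, -0.0]
contact_force: [0.4, 0.6, -0.4]
gripper_width: 0.0417
```

{"name": "apply_moves", "arguments": {
  "deltas": [
    {"tx":-0.01,"ty":0,"tz":0,"turn":0,"gripper":0.03},
    {"tx":-0.022,"ty":0,"tz":0,"turn":0,"gripper":0.03},
    {"tx":-0.037,"ty":0,"tz":0,"turn":0,"gripper":0.03},
    {"tx":-0.052,"ty":0,"tz":0,"turn":0,"gripper":0.03},
    {"tx":-0.06,"ty":0,"tz":0,"turn":0,"gripper":0.03}
  ]
}}

```text
time_s: 4.45
tcp_pos: [0.4302, 0.0189, 0.2628]
eef_rot: [-90.0, -0.0, 0.0]
contact_force: [0.3, 0.3, -0.5]
gripper_width: 0.0416
```

Run:
```python
from h import *
s=r.get_state(); print(s['joints'],s['tcp_pos'],s['eef_rot'],s['contact_force'])
for n in ['side','wrist']:
    i,d,W=cloud(n); save(i,n+'3.png'); np.savez('%s3.npz'%n,i=i,d=d,W=W)
```

```text
[ 2.89497577e+01 -4.19286403e+00 -2.63615900e+01 -1.09653365e-02
 -6.77937495e+01 -1.18935258e+02] [0.43019613 0.01885296 0.26278229] [-8.99729579e+01 -2.79268324e-02  1.03523623e-02] [ 0.3199716   0.27290653 -0.52213909]
```

View pics/side3.png

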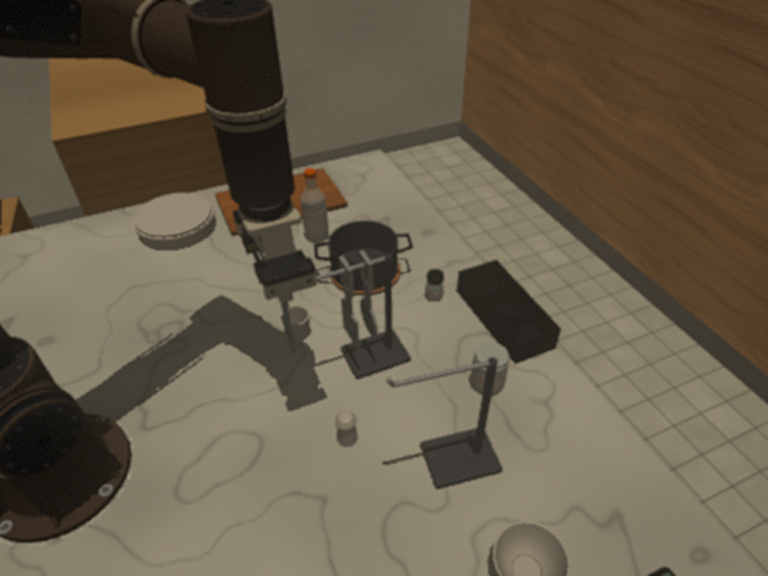

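{"name": "apply_moves", "arguments": {
  "deltas": [
    {"tx":0,"ty":0,"tz":-0.01,"turn":0.0,"gripper":0.03},
    {"tx":0,"ty":0,"tz":-0.03,"turn":0.02,"gripper":0.03},
    {"tx":0,"ty":0,"tz":-0.055,"turn":0.04,"gripper":0.03},
    {"tx":0,"ty":0,"tz":-0.085,"turn":0.06,"gripper":0.03},
    {"tx":0.005,"ty":0,"tz":-0.115,"turn":0.08,"gripper":0.03}
  ]
}}

```text
time_s: 5.05
tcp_pos: [0.437, -0.0975, 0.2626]
eef_rot: [-90.0, -0.0, -4.6]
contact_force: [1.1, 0.1, 0.1]
gripper_width: 0.0418
```

```bash
cat > go.py <<'E'
import sys
from h import *
# usage: go.py x y z yaw -> tool-frame shift
x,y,z,yaw=map(float,sys.argv[1:5])
s=r.get_state(); T=T_tool(s)
d=T[:3,:3].T@(np.array([x,y,z])-T[:3,3]); print('shift',d.round(4),'turn',round(np.radians(s['eef_rot'][2]-yaw),4)); print(s['tcp_pos'].round(4),s['eef_rot'].round(2),s['joints'].round(0),s['contact_force'].round(1))
E
python3 go.py 0.4695 -0.2335 0.2625 -9
```

```text
shift [ 0.0433  0.0002 -0.1329] turn 0.0767
[ 0.437  -0.0975  0.2626] [-9.00e+01 -1.00e-02 -4.61e+00] [  13.   -2.  -25.    0.  -68. -107.] [1.1 0.1 0.1]
```

{"name": "apply_moves", "arguments": {
  "deltas": [
    {"tx":0.01,"ty":0,"tz":-0.03,"turn":0.016,"gripper":0.03},
    {"tx":0.02,"ty":0,"tz":-0.065,"turn":0.032,"gripper":0.03},
    {"tx":0.032,"ty":0,"tz":-0.1,"turn":0.05,"gripper":0.03},
    {"tx":0.04,"ty":0,"tz":-0.125,"turn":0.066,"gripper":0.03},
    {"tx":0.043,"ty":0,"tz":-0.135,"turn":0.077,"gripper":0.03}
  ]
}}

```text
time_s: 5.55
tcp_pos: [0.4694, -0.2368, 0.2618]
eef_rot: [-90.0, 0.1, -9.2]
contact_force: [-0.4, 0.1, -1.9]
gripper_width: 0.042
```

{"name": "apply_moves", "arguments": {
  "deltas": [
    {"tx":0,"ty":0,"tz":0,"turn":0,"gripper":0.03},
    {"tx":0,"ty":0,"tz":0,"turn":0,"gripper":0.03}
  ]
}}

```text
time_s: 5.75
tcp_pos: [0.4688, -0.234, 0.2621]
eef_rot: [-90.0, 0.1, -9.0]
contact_force: [-0.1, -0.2, -0.9]
gripper_width: 0.042
```

```bash
cat > hook.py <<'E'
import sys
from h import *
n=sys.argv[1]
for c in ['side','wrist','scene']:
    i,d,W=cloud(c); save(i,c+n+'.png'); np.savez('%s%s.npz'%(c,n),i=i,d=d,W=W)
    P=W.reshape(-1,3); P=P[~np.isnan(P[:,0])]
    q=P[(P[:,0]>.5)&(P[:,0]<.7)&(P[:,1]>-.29)&(P[:,1]<-.22)&(P[:,2]>.244)&(P[:,2]<.253)]
    if len(q)>10: print(c,len(q),'y(x=.53,.6)',np.polyval(np.polyfit(q[:,0]-.53,q[:,1],1),[0,.07]).round(4),q[:,0].min().round(3),q[:,0].max().round(3))
    t=P[(P[:,0]>.48)&(P[:,0]<.7)&(P[:,1]>-.29)&(P[:,1]<-.22)&(P[:,2]>.257)&(P[:,2]<.27)]
    if len(t): print(' tip',len(t),np.median(t,0).round(4),t[:,0].min().round(4))
E
python3 hook.py 4; python3 go.py 0.4695 -0.2335 0.2625 -9
```

```text
side 246 y(x=.53,.6) [-0.2438 -0.2548] 0.532 0.669
scene 122 y(x=.53,.6) [-0.2407 -0.2524] 0.509 0.669
 tip 3 [ 0.509  -0.2399  0.2603] 0.5074
shift [ 0.0006  0.0003 -0.0001] turn 0.0011
[ 0.469  -0.2333  0.2628] [-8.999e+01 -2.000e-02 -8.940e+00] [ -5.   5. -17.  -0. -68. -94.] [-0.8 -0.1 -1.5]
```

View pics/wrist4.png

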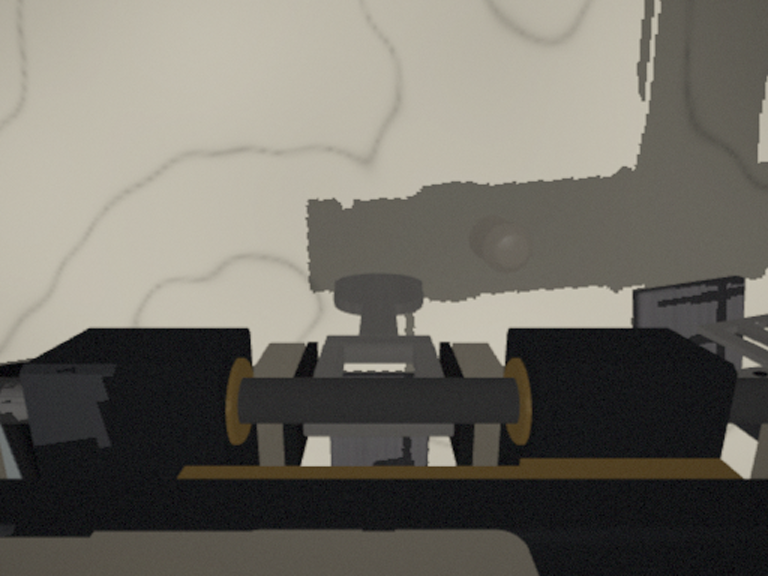

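View pics/side4.png

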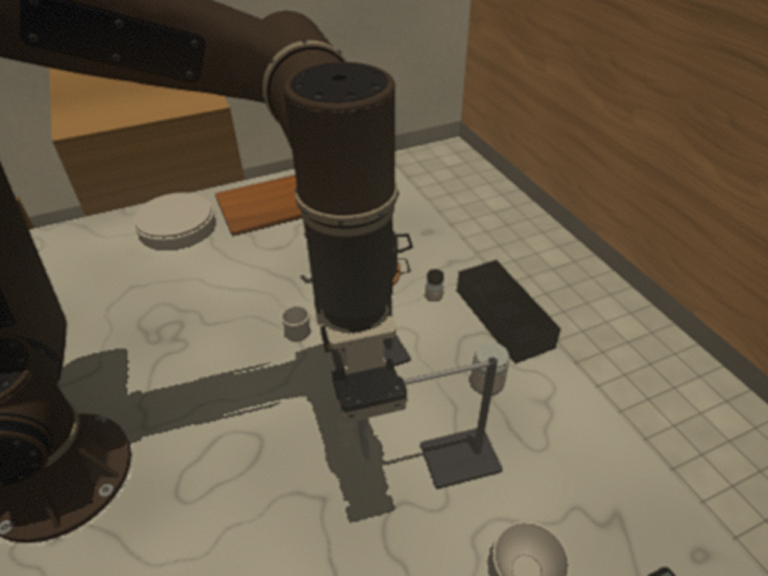

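{"name": "apply_moves", "arguments": {
  "deltas": [
    {"tx":0.01,"ty":0,"tz":0,"turn":0,"gripper":0.03},
    {"tx":0.025,"ty":0,"tz":0,"turn":0,"gripper":0.03},
    {"tx":0.04,"ty":0,"tz":0,"turn":0,"gripper":0.03},
    {"tx":0.055,"ty":0,"tz":0,"turn":0,"gripper":0.03},
    {"tx":0.07,"ty":0,"tz":0,"turn":0,"gripper":0.03}
  ]
}}

```text
time_s: 6.4
tcp_pos: [0.54, -0.2451, 0.2622]
eef_rot: [-90.0, 0.0, -9.0]
contact_force: [-0.4, 0.3, -1.9]
gripper_width: 0.0417
```

{"name": "apply_moves", "arguments": {
  "deltas": [
    {"tx":0.015,"ty":0,"tz":0,"turn":0,"gripper":0.03},
    {"tx":0.035,"ty":0,"tz":0,"turn":0,"gripper":0.03},
    {"tx":0.055,"ty":0,"tz":0,"turn":0,"gripper":0.03},
    {"tx":0.07,"ty":0,"tz":0,"turn":0,"gripper":0.03},
    {"tx":0.078,"ty":0,"tz":0,"turn":0,"gripper":0.03}
  ]
}}

```text
time_s: 6.9
tcp_pos: [0.6172, -0.2573, 0.2613]
eef_rot: [-90.0, 0.1, -9.0]
contact_force: [-0.0, 0.5, -0.6]
gripper_width: 0.0418
```

{"name": "apply_moves", "arguments": {
  "deltas": [
    {"tx":0.002,"ty":0,"tz":0,"turn":0,"gripper":0.03},
    {"tx":0.002,"ty":0,"tz":0,"turn":0,"gripper":0.03}
  ]
}}

```text
time_s: 7.1
tcp_pos: [0.6173, -0.2574, 0.262]
eef_rot: [-90.0, 0.1, -9.0]
contact_force: [-0.7, -0.2, -0.2]
gripper_width: 0.0419
```

```bash
python3 hook.py 5; python3 go.py 0.6186 -0.257 0.240 -9
```

```text
side 157 y(x=.53,.6) [-0.244  -0.2549] 0.511 0.61
 tip 14 [ 0.5099 -0.2409  0.2598] 0.5064
wrist 4428 y(x=.53,.6) [-0.2432 -0.2543] 0.513 0.654
 tip 1390 [ 0.6036 -0.2402  0.2617] 0.5075
scene 75 y(x=.53,.6) [-0.2391 -0.2485] 0.509 0.67
 tip 15 [ 0.6215 -0.2232  0.2598] 0.5063
shift [0.0018 0.0228 0.0007] turn -0.0002
[ 0.6167 -0.2575  0.2628] [-9.00e+01 -1.00e-02 -9.01e+00] [ -6.  19.   1.  -0. -72. -93.] [-0.7 -0.1 -1.6]
```

View pics/side5.png

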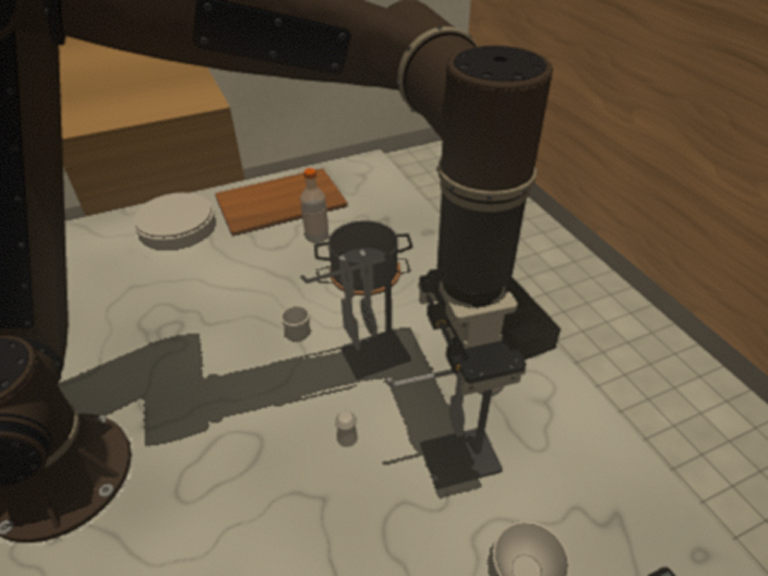

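{"name": "apply_moves", "arguments": {
  "deltas": [
    {"tx":0,"ty":0.007,"tz":0,"turn":0,"gripper":0.03},
    {"tx":0,"ty":0.014,"tz":0,"turn":0,"gripper":0.03},
    {"tx":0,"ty":0.019,"tz":0,"turn":0,"gripper":0.03},
    {"tx":0,"ty":0.0215,"tz":0,"turn":0,"gripper":0.03},
    {"tx":0,"ty":0.0225,"tz":0,"turn":0,"gripper":0.03}
  ]
}}

```text
time_s: 7.75
tcp_pos: [0.6168, -0.2575, 0.2408]
eef_rot: [-90.0, 0.0, -9.0]
contact_force: [-4.4, 2.0, 7.4]
gripper_width: 0.0419
```

{"name": "apply_moves", "arguments": {
  "deltas": [
    {"tx":0,"ty":0,"tz":0,"turn":0,"gripper":0.03},
    {"tx":0,"ty":0,"tz":0,"turn":0,"gripper":0.03}
  ]
}}

```text
time_s: 7.95
tcp_pos: [0.617, -0.2576, 0.2409]
eef_rot: [-90.0, -0.0, -9.0]
contact_force: [-3.6, 1.3, 7.2]
gripper_width: 0.0422
```

{"name": "apply_moves", "arguments": {
  "deltas": [
    {"tx":0,"ty":-0.0005,"tz":0,"turn":0,"gripper":0.046},
    {"tx":0,"ty":-0.0005,"tz":0,"turn":0,"gripper":0.05},
    {"tx":0,"ty":-0.0005,"tz":0,"turn":0,"gripper":0.06},
    {"tx":0,"ty":-0.0005,"tz":0,"turn":0,"gripper":0.07},
    {"tx":0,"ty":-0.0005,"tz":0,"turn":0,"gripper":0.075}
  ]
}}

```text
time_s: 8.45
tcp_pos: [0.6172, -0.2575, 0.2404]
eef_rot: [-90.0, 0.0, -9.0]
contact_force: [-1.0, -0.3, -0.1]
gripper_width: 0.0684
```

{"name": "apply_moves", "arguments": {
  "deltas": [
    {"tx":0,"ty":-0.02,"tz":0,"turn":0,"gripper":0.075},
    {"tx":0,"ty":-0.05,"tz":0,"turn":0,"gripper":0.075},
    {"tx":0,"ty":-0.09,"tz":0,"turn":0,"gripper":0.08},
    {"tx":0,"ty":-0.12,"tz":0,"turn":0,"gripper":0.087},
    {"tx":0,"ty":-0.12,"tz":0,"turn":0,"gripper":0.087}
  ]
}}

```text
time_s: 8.95
tcp_pos: [0.6186, -0.2583, 0.3661]
eef_rot: [-90.1, -0.5, -9.0]
contact_force: [0.8, -0.6, -0.9]
gripper_width: 0.0862
```

```bash
python3 hook.py 6; python3 go.py 0.5435 0.019 0.362 0
```

```text
side 288 y(x=.53,.6) [-0.2443 -0.2556] 0.51 0.67
 tip 89 [ 0.6152 -0.2553  0.2616] 0.5064
wrist 1840 y(x=.53,.6) [-0.2431 -0.2544] 0.515 0.666
 tip 733 [ 0.6159 -0.2542  0.262 ] 0.507
scene 131 y(x=.53,.6) [-0.2409 -0.2518] 0.513 0.669
 tip 34 [ 0.6157 -0.2496  0.261 ] 0.5068
shift [-0.1158 -0.0018  0.2614] turn -0.1573
[ 0.617  -0.2573  0.36  ] [-8.997e+01  3.000e-02 -9.010e+00] [ -6.  17.  11.  -0. -84. -93.] [ 0.5 -0.  -0.3]
```

View pics/side6.png

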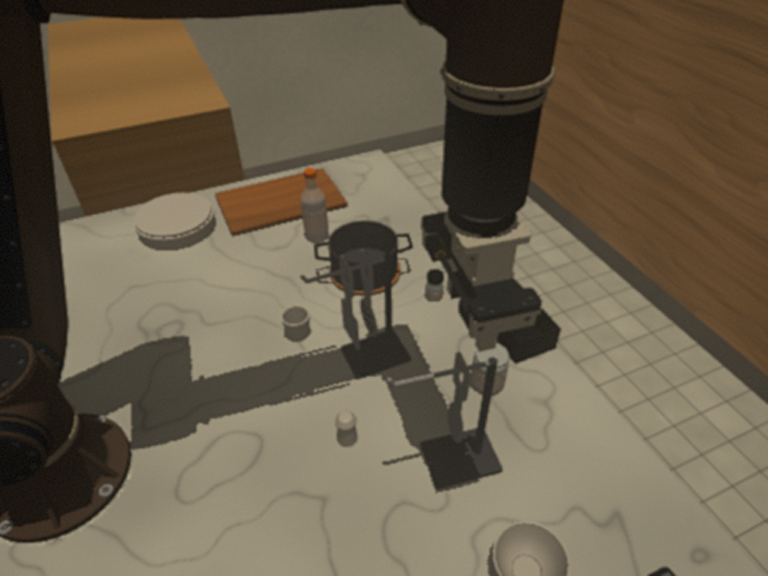

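{"name": "apply_moves", "arguments": {
  "deltas": [
    {"tx":-0.02,"ty":0,"tz":0.045,"turn":-0.03,"gripper":0.087},
    {"tx":-0.04,"ty":0,"tz":0.09,"turn":-0.06,"gripper":0.087},
    {"tx":-0.06,"ty":0,"tz":0.135,"turn":-0.09,"gripper":0.087},
    {"tx":-0.08,"ty":0,"tz":0.18,"turn":-0.12,"gripper":0.087},
    {"tx":-0.1,"ty":0,"tz":0.225,"turn":-0.157,"gripper":0.087}
  ]
}}

```text
time_s: 9.6
tcp_pos: [0.5523, -0.0181, 0.3592]
eef_rot: [-90.0, 0.1, 0.0]
contact_force: [0.3, -0.2, 0.7]
gripper_width: 0.0868
```

```bash
python3 go.py 0.543 0.019 0.362 0
```

```text
shift [-0.0093 -0.0028  0.0371] turn 0.0008
[ 0.5523 -0.0181  0.3592] [-9.002e+01  1.200e-01  4.000e-02] [  18.    6.   -4.   -0.  -81. -108.] [ 0.3 -0.2  0.7]
```

{"name": "apply_moves", "arguments": {
  "deltas": [
    {"tx":-0.007,"ty":0,"tz":0.025,"turn":0,"gripper":0.087},
    {"tx":-0.0105,"ty":0,"tz":0.038,"turn":0,"gripper":0.087},
    {"tx":-0.0105,"ty":0,"tz":0.038,"turn":0,"gripper":0.087},
    {"tx":-0.0105,"ty":0,"tz":0.038,"turn":0,"gripper":0.087}
  ]
}}

```text
time_s: 10.0
tcp_pos: [0.5431, 0.018, 0.36]
eef_rot: [-90.0, 0.1, 0.0]
contact_force: [-0.0, 0.1, 0.8]
gripper_width: 0.0872
```

```bash
python3 - <<'E'
from h import *
i,d,W=cloud('wrist'); save(i,'wrist7.png')
P=W.reshape(-1,3); P=P[~np.isnan(P[:,0])]
for x in np.arange(.5,.62,.003):
    q=P[(P[:,0]>x)&(P[:,0]<x+.003)&(P[:,1]>-.03)&(P[:,1]<.07)&(P[:,2]>.255)&(P[:,2]<.28)]
    if len(q)>3: print(x.round(3),len(q),np.percentile(q[:,1:],[3,50,97],axis=0).round(4).tolist())
E
python3 go.py 0.543 0.019 0.240 0
```

```text
0.539 9 [[0.0327, 0.2571], [0.0355, 0.2599], [0.038, 0.2625]]
0.542 294 [[-0.0007, 0.2557], [0.019, 0.2615], [0.0382, 0.2634]]
0.545 209 [[-0.001, 0.2613], [0.0182, 0.2624], [0.0383, 0.2634]]
0.548 140 [[-0.0011, 0.2611], [0.0159, 0.2623], [0.0376, 0.2634]]
0.578 250 [[-0.001, 0.2553], [0.0178, 0.2602], [0.0378, 0.2632]]
0.581 133 [[-0.001, 0.2611], [0.0182, 0.2622], [0.0381, 0.2635]]
shift [-1.0e-04  1.2e-01  1.4e-03] turn -0.0008
[0.5432 0.0176 0.36  ] [-9.003e+01  6.000e-02 -5.000e-02] [  23.    5.   -5.    0.  -80. -113.] [-0.7 -0.2  0.5]
```

{"name": "apply_moves", "arguments": {
  "deltas": [
    {"tx":0.003,"ty":0.04,"tz":0.001,"turn":0,"gripper":0.087},
    {"tx":0.003,"ty":0.08,"tz":0.001,"turn":0,"gripper":0.087},
    {"tx":0.003,"ty":0.11,"tz":0.001,"turn":0,"gripper":0.087},
    {"tx":0.003,"ty":0.12,"tz":0.001,"turn":0,"gripper":0.07},
    {"tx":0.003,"ty":0.12,"tz":0.001,"turn":0,"gripper":0.03}
  ],
  "newtons": 25
}}

```text
time_s: 10.55
tcp_pos: [0.5458, 0.0182, 0.2394]
eef_rot: [-90.1, 0.2, -0.1]
contact_force: [0.1, -1.0, 1.3]
gripper_width: 0.0761
```

{"name": "apply_moves", "arguments": {
  "deltas": [
    {"tx":0,"ty":0,"tz":0,"turn":0,"gripper":0.03},
    {"tx":0,"ty":0,"tz":0,"turn":0,"gripper":0.03},
    {"tx":0,"ty":0,"tz":0,"turn":0,"gripper":0.03},
    {"tx":0,"ty":0,"tz":0,"turn":0,"gripper":0.03},
    {"tx":0,"ty":0,"tz":0,"turn":0,"gripper":0.03}
  ]
}}

```text
time_s: 11.05
tcp_pos: [0.5464, 0.0195, 0.2413]
eef_rot: [-90.0, -0.1, 0.0]
contact_force: [-1.2, 0.5, 2.8]
gripper_width: 0.042
```

{"name": "apply_moves", "arguments": {
  "deltas": [
    {"tx":0,"ty":0,"tz":0,"turn":0,"gripper":0.03},
    {"tx":0,"ty":0,"tz":0,"turn":0,"gripper":0.03}
  ]
}}

```text
time_s: 11.25
tcp_pos: [0.5464, 0.0195, 0.2412]
eef_rot: [-90.0, -0.1, 0.0]
contact_force: [-0.6, 1.3, 4.2]
gripper_width: 0.0416
```

Lift 22 mm and slide out 117 mm.

{"name": "apply_moves", "arguments": {
  "deltas": [
    {"tx":0,"ty":-0.008,"tz":0,"turn":0,"gripper":0.03},
    {"tx":0,"ty":-0.018,"tz":0,"turn":0,"gripper":0.03},
    {"tx":0,"ty":-0.022,"tz":0,"turn":0,"gripper":0.03},
    {"tx":-0.004,"ty":-0.022,"tz":0,"turn":0,"gripper":0.03},
    {"tx":-0.014,"ty":-0.022,"tz":0,"turn":0,"gripper":0.03}
  ]
}}

```text
time_s: 11.75
tcp_pos: [0.5318, 0.0194, 0.2622]
eef_rot: [-90.0, 0.0, -0.0]
contact_force: [-0.4, 0.6, -1.1]
gripper_width: 0.0417
```

{"name": "apply_moves", "arguments": {
  "deltas": [
    {"tx":-0.015,"ty":0,"tz":0,"turn":0,"gripper":0.03},
    {"tx":-0.033,"ty":0,"tz":0,"turn":0,"gripper":0.03},
    {"tx":-0.053,"ty":0,"tz":0,"turn":0,"gripper":0.03},
    {"tx":-0.073,"ty":0,"tz":0,"turn":0,"gripper":0.03},
    {"tx":-0.093,"ty":0,"tz":0,"turn":0,"gripper":0.03}
  ]
}}

```text
time_s: 12.25
tcp_pos: [0.437, 0.0191, 0.2622]
eef_rot: [-90.0, 0.0, -0.0]
contact_force: [-0.2, 0.2, -1.0]
gripper_width: 0.0421
```

{"name": "apply_moves", "arguments": {
  "deltas": [
    {"tx":-0.007,"ty":0,"tz":0,"turn":0,"gripper":0.03},
    {"tx":-0.009,"ty":0,"tz":0,"turn":0,"gripper":0.03},
    {"tx":-0.009,"ty":0,"tz":-0.01,"turn":0,"gripper":0.03},
    {"tx":-0.009,"ty":0,"tz":-0.03,"turn":0.02,"gripper":0.03},
    {"tx":-0.009,"ty":0,"tz":-0.055,"turn":0.04,"gripper":0.03}
  ]
}}

```text
time_s: 12.75
tcp_pos: [0.4306, -0.0362, 0.2624]
eef_rot: [-90.0, 0.0, -2.3]
contact_force: [-0.2, -0.8, -1.2]
gripper_width: 0.0419
```

```bash
python3 go.py 0.469 -0.2333 0.2625 -9;python3 hook.py 8
```

```text
shift [ 0.0461 -0.     -0.1954] turn 0.1175
[ 0.4306 -0.0362  0.2624] [-9.001e+01  1.000e-02 -2.270e+00] [  22.   -4.  -26.    0.  -68. -114.] [-0.2 -0.8 -1.2]
side 284 y(x=.53,.6) [-0.2443 -0.2556] 0.51 0.67
 tip 83 [ 0.6153 -0.2553  0.2619] 0.5067
scene 128 y(x=.53,.6) [-0.2414 -0.2517] 0.511 0.67
 tip 33 [ 0.6155 -0.2506  0.2614] 0.5069
```

View pics/side8.png

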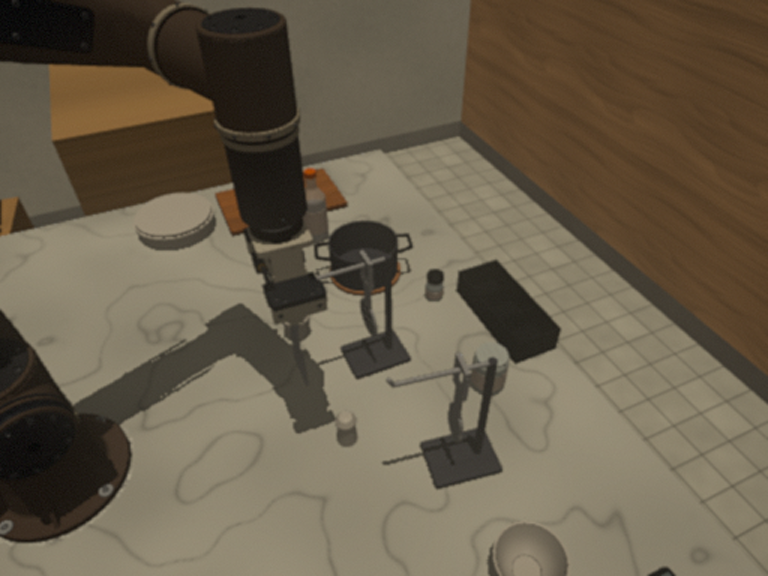

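{"name": "apply_moves", "arguments": {
  "deltas": [
    {"tx":0.003,"ty":0,"tz":-0.03,"turn":0.02,"gripper":0.03},
    {"tx":0.01,"ty":0,"tz":-0.065,"turn":0.045,"gripper":0.03},
    {"tx":0.02,"ty":0,"tz":-0.1,"turn":0.07,"gripper":0.03},
    {"tx":0.03,"ty":0,"tz":-0.135,"turn":0.09,"gripper":0.03},
    {"tx":0.04,"ty":0,"tz":-0.17,"turn":0.11,"gripper":0.03}
  ]
}}

```text
time_s: 13.4
tcp_pos: [0.4639, -0.2085, 0.2623]
eef_rot: [-90.0, 0.0, -8.6]
contact_force: [0.8, -0.0, -0.7]
gripper_width: 0.0419
```

{"name": "apply_moves", "arguments": {
  "deltas": [
    {"tx":0.005,"ty":0,"tz":-0.018,"turn":0.007,"gripper":0.03},
    {"tx":0.006,"ty":0,"tz":-0.025,"turn":0.007,"gripper":0.03},
    {"tx":0.006,"ty":0,"tz":-0.025,"turn":0.007,"gripper":0.03},
    {"tx":0.006,"ty":0,"tz":-0.025,"turn":0.007,"gripper":0.03}
  ]
}}

```text
time_s: 13.8
tcp_pos: [0.4654, -0.2322, 0.2624]
eef_rot: [-90.0, 0.0, -9.0]
contact_force: [0.4, -0.3, -0.4]
gripper_width: 0.0417
```

```bash
python3 go.py 0.469 -0.2332 0.2625 -9;python3 hook.py 9
```

```text
shift [ 0.0038 -0.0001 -0.0005] turn 0.0001
[ 0.4654 -0.2322  0.2624] [-8.999e+01  2.000e-02 -8.990e+00] [ -5.   5. -17.  -0. -68. -94.] [ 0.4 -0.3 -0.4]
side 260 y(x=.53,.6) [-0.2444 -0.2557] 0.527 0.67
 tip 75 [ 0.6156 -0.2603  0.2618] 0.6097
scene 137 y(x=.53,.6) [-0.2409 -0.2515] 0.508 0.67
 tip 30 [ 0.6153 -0.2528  0.2616] 0.5084
```

View pics/wrist9.png

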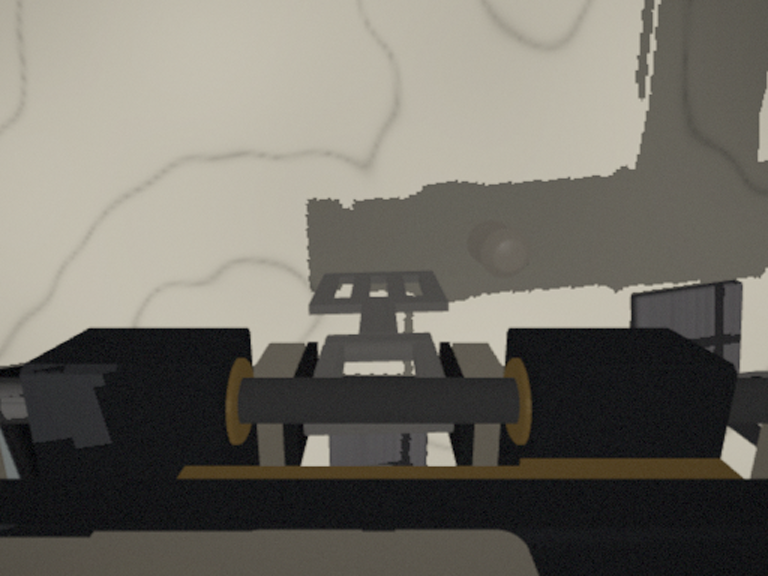

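{"name": "apply_moves", "arguments": {
  "deltas": [
    {"tx":0.008,"ty":0,"tz":0,"turn":0,"gripper":0.03},
    {"tx":0.022,"ty":0,"tz":0,"turn":0,"gripper":0.03},
    {"tx":0.038,"ty":0,"tz":0,"turn":0,"gripper":0.03},
    {"tx":0.055,"ty":0,"tz":0,"turn":0,"gripper":0.03},
    {"tx":0.072,"ty":0,"tz":0,"turn":0,"gripper":0.03}
  ]
}}

```text
time_s: 14.45
tcp_pos: [0.5383, -0.244, 0.2624]
eef_rot: [-90.0, -0.0, -9.0]
contact_force: [-0.2, 0.3, -0.4]
gripper_width: 0.0414
```

{"name": "apply_moves", "arguments": {
  "deltas": [
    {"tx":0.014,"ty":0,"tz":0,"turn":0,"gripper":0.03},
    {"tx":0.024,"ty":0,"tz":0,"turn":0,"gripper":0.03},
    {"tx":0.03,"ty":0,"tz":0,"turn":0,"gripper":0.03},
    {"tx":0.03,"ty":0,"tz":0,"turn":0,"gripper":0.03},
    {"tx":0.03,"ty":0,"tz":0,"turn":0,"gripper":0.03}
  ]
}}

```text
time_s: 14.95
tcp_pos: [0.5659, -0.2486, 0.2625]
eef_rot: [-90.0, 0.0, -9.0]
contact_force: [0.1, 1.3, -1.3]
gripper_width: 0.0417
```

```bash
python3 go.py 0.565 -0.2483 0.240 -9;python3 hook.py 10
```

```text
shift [-0.0009  0.0225  0.0002] turn -0.0002
[ 0.5659 -0.2486  0.2625] [-8.999e+01  2.000e-02 -9.010e+00] [ -6.  15.  -5.  -0. -70. -93.] [ 0.1  1.3 -1.3]
side 109 y(x=.53,.6) [-0.2442 -0.2549] 0.51 0.67
 tip 12 [ 0.5094 -0.2398  0.2603] 0.5063
wrist 2284 y(x=.53,.6) [-0.244  -0.2537] 0.515 0.604
 tip 1157 [ 0.5518 -0.2419  0.2619] 0.5065
scene 80 y(x=.53,.6) [-0.2433 -0.2524] 0.567 0.669
 tip 28 [ 0.6167 -0.2557  0.2619] 0.6093
```

View pics/side10.png

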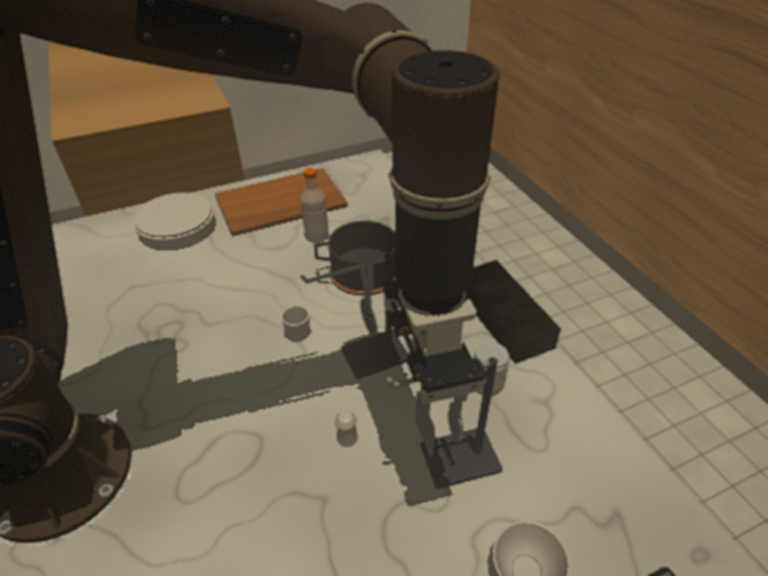

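{"name": "apply_moves", "arguments": {
  "deltas": [
    {"tx":0,"ty":0.007,"tz":0,"turn":0,"gripper":0.03},
    {"tx":0,"ty":0.014,"tz":0,"turn":0,"gripper":0.03},
    {"tx":0,"ty":0.019,"tz":0,"turn":0,"gripper":0.03},
    {"tx":0,"ty":0.0215,"tz":0,"turn":0,"gripper":0.03},
    {"tx":0,"ty":0.0225,"tz":0,"turn":0,"gripper":0.03}
  ]
}}

```text
time_s: 15.6
tcp_pos: [0.5659, -0.2487, 0.241]
eef_rot: [-90.0, 0.0, -9.0]
contact_force: [-5.1, 4.6, 12.5]
gripper_width: 0.0417
```

{"name": "apply_moves", "arguments": {
  "deltas": [
    {"tx":0,"ty":0,"tz":0,"turn":0,"gripper":0.03},
    {"tx":0,"ty":0,"tz":0,"turn":0,"gripper":0.03}
  ]
}}

```text
time_s: 15.8
tcp_pos: [0.5659, -0.2487, 0.2411]
eef_rot: [-90.0, -0.0, -9.0]
contact_force: [-4.2, 3.8, 7.5]
gripper_width: 0.0417
```

{"name": "apply_moves", "arguments": {
  "deltas": [
    {"tx":0,"ty":-0.0006,"tz":0,"turn":0,"gripper":0.044},
    {"tx":0,"ty":-0.0006,"tz":0,"turn":0,"gripper":0.05},
    {"tx":0,"ty":-0.0006,"tz":0,"turn":0,"gripper":0.06},
    {"tx":0,"ty":-0.0006,"tz":0,"turn":0,"gripper":0.07},
    {"tx":0,"ty":-0.0006,"tz":0,"turn":0,"gripper":0.075}
  ]
}}

```text
time_s: 16.3
tcp_pos: [0.5662, -0.2487, 0.2405]
eef_rot: [-90.0, 0.0, -9.0]
contact_force: [-0.5, 0.1, -0.0]
gripper_width: 0.0685
```

{"name": "apply_moves", "arguments": {
  "deltas": [
    {"tx":0,"ty":-0.02,"tz":0,"turn":0,"gripper":0.075},
    {"tx":0,"ty":-0.05,"tz":0,"turn":0,"gripper":0.075},
    {"tx":0,"ty":-0.09,"tz":0,"turn":0,"gripper":0.08},
    {"tx":0,"ty":-0.12,"tz":0,"turn":0,"gripper":0.087},
    {"tx":0,"ty":-0.12,"tz":0,"turn":0,"gripper":0.087}
  ]
}}

```text
time_s: 16.8
tcp_pos: [0.5677, -0.2495, 0.3659]
eef_rot: [-90.1, -0.5, -9.0]
contact_force: [0.2, 0.2, 0.5]
gripper_width: 0.0858
```

```bash
python3 go.py 0.583 0.019 0.362 0;python3 hook.py 11
```

```text
shift [-0.0269  0.0034  0.2676] turn -0.157
[ 0.5677 -0.2495  0.3659] [-90.07  -0.45  -9.  ] [ -6.  12.   5.   0. -82. -93.] [0.2 0.2 0.5]
side 286 y(x=.53,.6) [-0.2457 -0.2562] 0.511 0.671
 tip 157 [ 0.5686 -0.2531  0.2617] 0.5059
wrist 1465 y(x=.53,.6) [-0.2434 -0.2547] 0.515 0.671
 tip 705 [ 0.5644 -0.2458  0.262 ] 0.5068
scene 131 y(x=.53,.6) [-0.2403 -0.2512] 0.509 0.67
 tip 66 [ 0.5688 -0.2502  0.261 ] 0.506
```

View pics/side11.png

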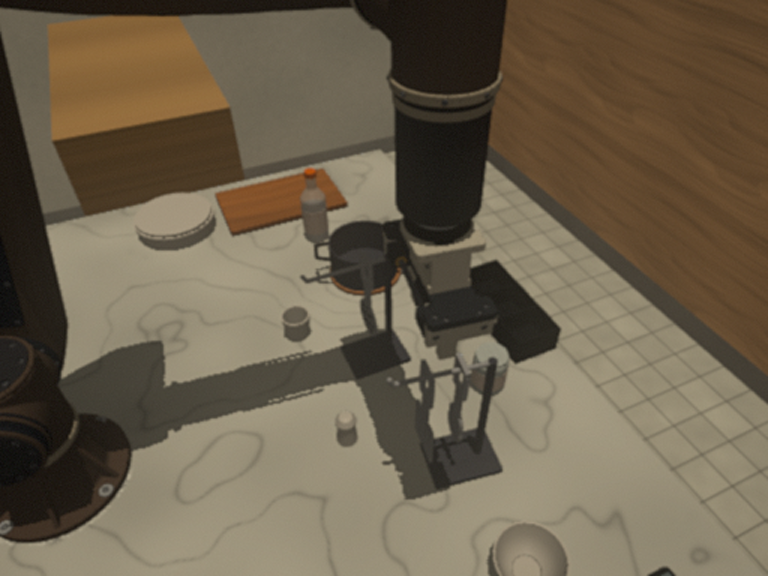

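{"name": "apply_moves", "arguments": {
  "deltas": [
    {"tx":-0.005,"ty":0,"tz":0.045,"turn":-0.03,"gripper":0.087},
    {"tx":-0.01,"ty":0,"tz":0.09,"turn":-0.06,"gripper":0.087},
    {"tx":-0.014,"ty":0,"tz":0.135,"turn":-0.09,"gripper":0.087},
    {"tx":-0.018,"ty":0,"tz":0.18,"turn":-0.12,"gripper":0.087},
    {"tx":-0.021,"ty":0,"tz":0.225,"turn":-0.157,"gripper":0.087}
  ]
}}

```text
time_s: 17.45
tcp_pos: [0.58, -0.0214, 0.3594]
eef_rot: [-90.0, 0.1, 0.1]
contact_force: [0.9, 1.7, -0.2]
gripper_width: 0.087
```

{"name": "apply_moves", "arguments": {
  "deltas": [
    {"tx":0.0025,"ty":0,"tz":0.03,"turn":0,"gripper":0.087},
    {"tx":0.0025,"ty":0,"tz":0.042,"turn":0,"gripper":0.087},
    {"tx":0.0025,"ty":0,"tz":0.042,"turn":0,"gripper":0.087},
    {"tx":0.0025,"ty":0,"tz":0.042,"turn":0,"gripper":0.087}
  ]
}}

```text
time_s: 17.85
tcp_pos: [0.5829, 0.0184, 0.3599]
eef_rot: [-90.0, 0.1, 0.0]
contact_force: [0.5, -0.2, 0.6]
gripper_width: 0.0872
```

```bash
python3 - <<'E'
from h import *
for c in ['wrist','side','scene']:
  i,d,W=cloud(c); save(i,c+'12.png')
  P=W.reshape(-1,3); P=P[~np.isnan(P[:,0])]
  q=P[(P[:,0]>.57)&(P[:,0]<.6)&(P[:,1]>-.01)&(P[:,1]<.05)&(P[:,2]>.2605)&(P[:,2]<.264)]
  print(c,len(q),q.mean(0).round(4),np.percentile(q,[3,97],axis=0).round(4).tolist())
E
python3 go.py 0.583 0.019 0.248 0
```

```text
wrist 578 [0.5836 0.0183 0.2622] [[0.5798, -0.0013, 0.2608], [0.5876, 0.0379, 0.2635]]
side 27 [0.5824 0.0191 0.2622] [[0.5787, -0.001, 0.2609], [0.5865, 0.0384, 0.2638]]
scene 24 [0.5827 0.0215 0.2619] [[0.5785, 0.0033, 0.2608], [0.5866, 0.0409, 0.2637]]
shift [-0.      0.1125  0.0013] turn -0.0016
[0.5831 0.0177 0.3605] [-9.001e+01  2.000e-02 -9.000e-02] [  21.    9.   -0.    0.  -81. -111.] [ 0.1  0.  -1.1]
```

{"name": "apply_moves", "arguments": {
  "deltas": [
    {"tx":0,"ty":0.04,"tz":0.001,"turn":0,"gripper":0.087},
    {"tx":0,"ty":0.08,"tz":0.001,"turn":0,"gripper":0.087},
    {"tx":0,"ty":0.105,"tz":0.001,"turn":0,"gripper":0.087},
    {"tx":0,"ty":0.112,"tz":0.001,"turn":0,"gripper":0.07},
    {"tx":0,"ty":0.112,"tz":0.001,"turn":0,"gripper":0.03}
  ],
  "newtons": 20
}}

```text
time_s: 18.5
tcp_pos: [0.583, 0.019, 0.2483]
eef_rot: [-90.0, 0.1, -0.1]
contact_force: [0.7, -0.8, 0.7]
gripper_width: 0.0762
```

{"name": "apply_moves", "arguments": {
  "deltas": [
    {"tx":0,"ty":0,"tz":0,"turn":0,"gripper":0.03},
    {"tx":0,"ty":0,"tz":0,"turn":0,"gripper":0.03},
    {"tx":0,"ty":0,"tz":0,"turn":0,"gripper":0.03},
    {"tx":0,"ty":0,"tz":0,"turn":0,"gripper":0.03},
    {"tx":0,"ty":0,"tz":0,"turn":0,"gripper":0.03}
  ]
}}

```text
time_s: 19.0
tcp_pos: [0.5834, 0.0199, 0.2493]
eef_rot: [-90.0, -0.1, -0.0]
contact_force: [-0.0, 0.7, 2.4]
gripper_width: 0.0418
```

{"name": "apply_moves", "arguments": {
  "deltas": [
    {"tx":0,"ty":0,"tz":0,"turn":0,"gripper":0.03},
    {"tx":0,"ty":0,"tz":0,"turn":0,"gripper":0.03}
  ]
}}

```text
time_s: 19.2
tcp_pos: [0.5834, 0.0199, 0.2492]
eef_rot: [-90.0, -0.0, 0.0]
contact_force: [-0.7, 0.5, 3.3]
gripper_width: 0.042
```

{"name": "apply_moves", "arguments": {
  "deltas": [
    {"tx":0,"ty":-0.008,"tz":0,"turn":0,"gripper":0.03},
    {"tx":0,"ty":-0.018,"tz":0,"turn":0,"gripper":0.03},
    {"tx":0,"ty":-0.022,"tz":0,"turn":0,"gripper":0.03},
    {"tx":-0.004,"ty":-0.022,"tz":0,"turn":0,"gripper":0.03},
    {"tx":-0.014,"ty":-0.022,"tz":0,"turn":0,"gripper":0.03}
  ]
}}

```text
time_s: 19.7
tcp_pos: [0.5689, 0.0199, 0.2702]
eef_rot: [-90.0, 0.0, -0.0]
contact_force: [-0.5, -0.5, 0.2]
gripper_width: 0.042
```

```bash
python3 go.py 0.57 0.019 0.27 0
python3 - <<'E'
from h import *
for c in ['side']:
  i,d,W=cloud(c); save(i,c+'13.png')
E
```

```text
shift [ 0.0011  0.0002 -0.0009] turn -0.0006
[0.5689 0.0199 0.2702] [-9.e+01  3.e-02 -3.e-02] [  22.   10.  -11.   -0.  -70. -112.] [-0.5 -0.5  0.2]
```

View pics/side13.png

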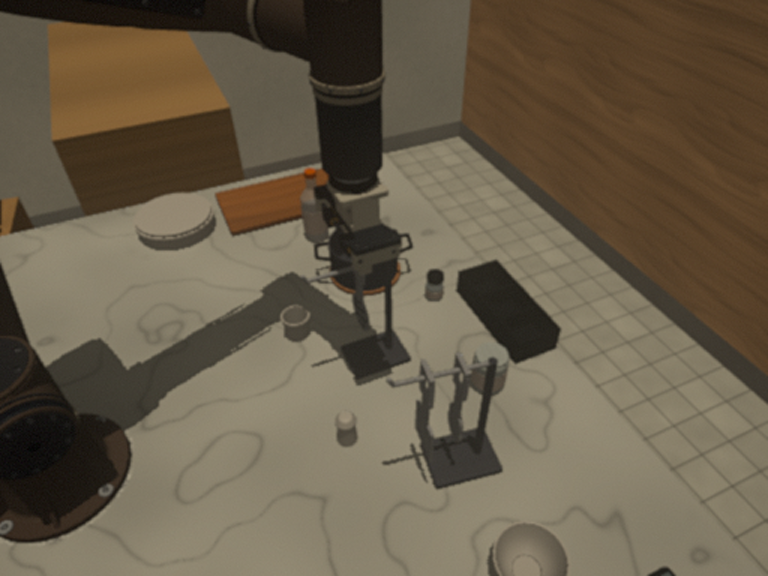

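{"name": "apply_moves", "arguments": {
  "deltas": [
    {"tx":-0.015,"ty":0,"tz":-0.001,"turn":0,"gripper":0.03},
    {"tx":-0.033,"ty":0,"tz":-0.001,"turn":0,"gripper":0.03},
    {"tx":-0.053,"ty":0,"tz":-0.001,"turn":0,"gripper":0.03},
    {"tx":-0.073,"ty":0,"tz":-0.001,"turn":0,"gripper":0.03},
    {"tx":-0.093,"ty":0,"tz":-0.001,"turn":0,"gripper":0.03}
  ]
}}

```text
time_s: 20.25
tcp_pos: [0.4747, 0.0187, 0.2703]
eef_rot: [-90.0, 0.0, -0.0]
contact_force: [-0.4, 0.5, -0.6]
gripper_width: 0.042
```

{"name": "apply_moves", "arguments": {
  "deltas": [
    {"tx":-0.018,"ty":0,"tz":0,"turn":0,"gripper":0.03},
    {"tx":-0.034,"ty":0,"tz":0,"turn":0,"gripper":0.03},
    {"tx":-0.045,"ty":0,"tz":0,"turn":0,"gripper":0.03},
    {"tx":-0.045,"ty":-0.015,"tz":0,"turn":0,"gripper":0.03},
    {"tx":-0.045,"ty":-0.035,"tz":0.01,"turn":0,"gripper":0.03}
  ]
}}

```text
time_s: 20.75
tcp_pos: [0.43, 0.0283, 0.3055]
eef_rot: [-90.0, 0.1, -0.0]
contact_force: [-0.4, 0.3, -0.1]
gripper_width: 0.0416
```

```bash
python3 go.py 0.6735 0.29 0.32 90
python3 - <<'E'
from h import *
for c in ['side']:
  i,d,W=cloud(c); save(i,c+'14.png')
E
```

```text
shift [ 0.2433 -0.015   0.2618] turn -1.5714
[0.43   0.0283 0.3055] [-9.004e+01  8.000e-02 -3.000e-02] [  30.   -6.  -22.   -0.  -74. -120.] [-0.4  0.3 -0.1]
```

View pics/side14.png

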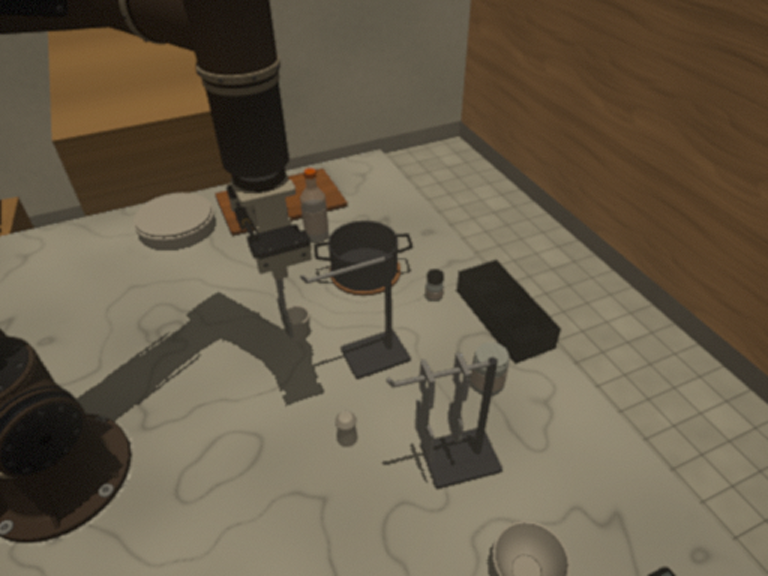

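{"name": "apply_moves", "arguments": {
  "deltas": [
    {"tx":0,"ty":-0.005,"tz":0.025,"turn":0,"gripper":0.03},
    {"tx":0.005,"ty":-0.01,"tz":0.055,"turn":-0.1,"gripper":0.03},
    {"tx":0.02,"ty":-0.015,"tz":0.085,"turn":-0.22,"gripper":0.03},
    {"tx":0.04,"ty":-0.02,"tz":0.115,"turn":-0.34,"gripper":0.03},
    {"tx":0.065,"ty":-0.02,"tz":0.145,"turn":-0.46,"gripper":0.03}
  ]
}}

```text
time_s: 21.3
tcp_pos: [0.4966, 0.1754, 0.3268]
eef_rot: [-90.0, -0.1, 26.7]
contact_force: [1.2, -0.4, 0.2]
gripper_width: 0.0418
```

```bash
python3 go.py 0.6735 0.29 0.325 90
```

```text
shift [0.2095 0.0022 0.023 ] turn -1.1052
[0.4966 0.1754 0.3268] [-89.99  -0.12  26.67] [  41.    4.  -10.    0.  -76. -104.] [ 1.2 -0.4  0.2]
```

{"name": "apply_moves", "arguments": {
  "deltas": [
    {"tx":0.03,"ty":0,"tz":0,"turn":-0.14,"gripper":0.03},
    {"tx":0.06,"ty":0,"tz":0.005,"turn":-0.28,"gripper":0.03},
    {"tx":0.09,"ty":0,"tz":0.01,"turn":-0.42,"gripper":0.03},
    {"tx":0.12,"ty":0,"tz":0.015,"turn":-0.56,"gripper":0.03},
    {"tx":0.15,"ty":0,"tz":0.018,"turn":-0.7,"gripper":0.03}
  ]
}}

```text
time_s: 21.8
tcp_pos: [0.6234, 0.2575, 0.3251]
eef_rot: [-90.0, 0.0, 66.8]
contact_force: [0.3, -0.1, -0.0]
gripper_width: 0.0416
```

```bash
python3 go.py 0.6735 0.29 0.325 90
```

```text
shift [ 0.0496  0.0001 -0.0332] turn -0.4049
[0.6234 0.2575 0.3251] [-8.998e+01  3.000e-02  6.680e+01] [ 39.  18.   8.   0. -80. -62.] [ 0.3 -0.1 -0. ]
```

{"name": "apply_moves", "arguments": {
  "deltas": [
    {"tx":0.02,"ty":0,"tz":-0.013,"turn":-0.13,"gripper":0.03},
    {"tx":0.038,"ty":0,"tz":-0.026,"turn":-0.26,"gripper":0.03},
    {"tx":0.048,"ty":0,"tz":-0.033,"turn":-0.39,"gripper":0.03},
    {"tx":0.048,"ty":0,"tz":-0.033,"turn":-0.4,"gripper":0.03},
    {"tx":0.048,"ty":0,"tz":-0.033,"turn":-0.4,"gripper":0.03}
  ]
}}

```text
time_s: 22.3
tcp_pos: [0.6718, 0.2874, 0.3247]
eef_rot: [-89.9, 0.0, 89.2]
contact_force: [0.2, -0.5, -0.5]
gripper_width: 0.0418
```

```bash
cat > potfit.py <<'E'
import sys
from h import *
n=sys.argv[1]
for c in ['scene','side','wrist']:
    i,d,W=cloud(c); save(i,c+n+'.png'); np.savez('%s%s.npz'%(c,n),i=i,d=d,W=W)
    P=W.reshape(-1,3); P=P[~np.isnan(P[:,0])]
    q=P[(P[:,2]>.088)&(P[:,2]<.1)&(abs(np.hypot(P[:,0]-.6735,P[:,1]-.268)-.078)<.015)]
    if len(q)<20: continue
    for _ in range(5):
        A=np.c_[2*q[:,:2],np.ones(len(q))]
        s=np.linalg.lstsq(A,(q[:,:2]**2).sum(1),rcond=None)[0]; rr=np.sqrt(s[2]+s[0]**2+s[1]**2)
        e=abs(np.hypot(q[:,0]-s[0],q[:,1]-s[1])-rr); q=q[e<max(.004,np.median(e)*2.5)]
    print(c,'pot',s[:2].round(4),rr.round(4),len(q))
E
python3 potfit.py 15; python3 go.py 0.6735 0.29 0.20 90
```

```text
scene pot [0.6739 0.2685] 0.0774 285
side pot [0.6734 0.2673] 0.0776 180
wrist pot [0.6752 0.2677] 0.077 1779
shift [ 0.0028  0.1261 -0.0019] turn -0.0129
[0.6716 0.2871 0.3261] [-9.002e+01 -1.000e-02  8.926e+01] [ 38.  24.  16.   0. -82. -39.] [ 0.5 -0.3 -0.6]
```

View pics/scene15.png

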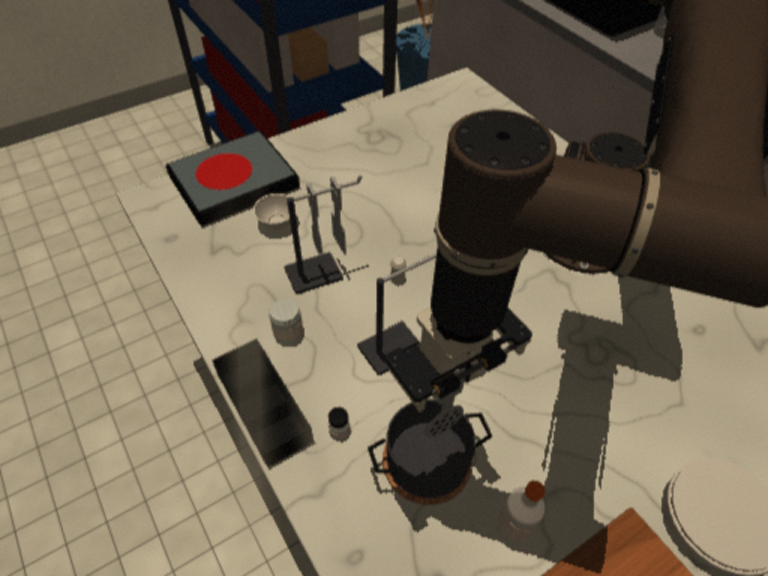

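View pics/wrist15.png

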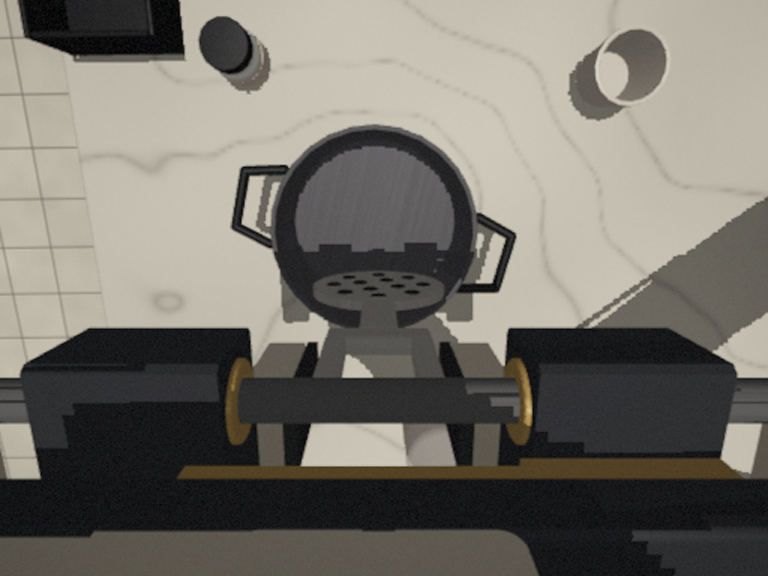

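View pics/side15.png

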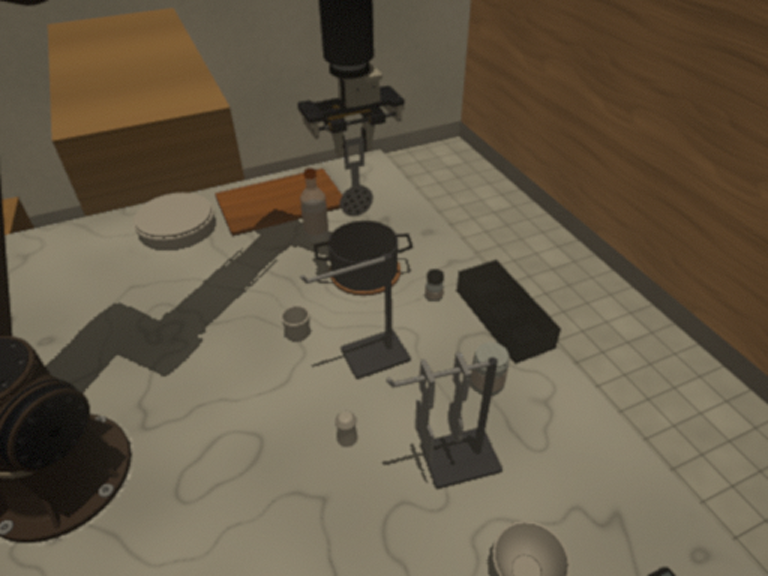

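```bash
cat > disc.py <<'E'
import sys
from h import *
n=sys.argv[1]; zlo,zhi=float(sys.argv[2]),float(sys.argv[3])
for c in ['wrist','side','scene']:
    W=np.load(f'{c}{n}.npz')['W']; P=W.reshape(-1,3); P=P[~np.isnan(P[:,0])]
    q=P[(abs(P[:,0]-.6735)<.06)&(P[:,1]>.12)&(P[:,1]<.34)&(P[:,2]>zlo)&(P[:,2]<zhi)]
    for lo in np.arange(zlo,zhi,.01):
        k=q[(q[:,2]>lo)&(q[:,2]<lo+.01)]
        if len(k)>5: print(c,lo.round(3),len(k),np.percentile(k[:,:2],[5,50,95],axis=0).round(4).tolist())
E
python3 disc.py 15 .14 .36
```

```text
wrist 0.15 36 [[0.6584, 0.2846], [0.6738, 0.2848], [0.685, 0.2853]]
wrist 0.16 129 [[0.6466, 0.2843], [0.6704, 0.2848], [0.6965, 0.2853]]
wrist 0.17 174 [[0.6418, 0.2841], [0.6737, 0.2847], [0.7021, 0.2854]]
wrist 0.18 196 [[0.638, 0.2842], [0.6696, 0.2849], [0.7049, 0.2855]]
wrist 0.19 235 [[0.6377, 0.284], [0.6739, 0.2847], [0.7068, 0.2855]]
wrist 0.2 284 [[0.6374, 0.2842], [0.6722, 0.2849], [0.7062, 0.2878]]
wrist 0.21 334 [[0.6414, 0.2842], [0.6713, 0.285], [0.7021, 0.289]]
wrist 0.22 367 [[0.6493, 0.2834], [0.6713, 0.2862], [0.6942, 0.2895]]
wrist 0.23 77 [[0.6644, 0.2831], [0.6713, 0.2834], [0.6788, 0.2836]]
wrist 0.24 79 [[0.6648, 0.283], [0.672, 0.2833], [0.6786, 0.2837]]
wrist 0.25 104 [[0.6644, 0.283], [0.6713, 0.2834], [0.6789, 0.2838]]
wrist 0.26 115 [[0.6647, 0.2831], [0.672, 0.2834], [0.6786, 0.2838]]
wrist 0.27 227 [[0.6536, 0.283], [0.6713, 0.2834], [0.689, 0.2839]]
wrist 0.28 832 [[0.6553, 0.2831], [0.6719, 0.285], [0.6881, 0.2904]]
wrist 0.29 216 [[0.6516, 0.2828], [0.6587, 0.2835], [0.6916, 0.2886]]
wrist 0.3 284 [[0.6506, 0.2781], [0.6588, 0.2835], [0.6924, 0.2892
[... 2423 characters left out ...]
, [0.6783, 0.2915]]
scene 0.25 16 [[0.6637, 0.2851], [0.6738, 0.2911], [0.678, 0.2916]]
scene 0.26 13 [[0.6637, 0.2893], [0.6715, 0.2912], [0.6778, 0.2918]]
scene 0.27 23 [[0.6546, 0.2869], [0.6732, 0.2909], [0.6906, 0.2918]]
scene 0.28 34 [[0.6524, 0.2884], [0.6701, 0.2911], [0.6899, 0.2919]]
scene 0.29 7 [[0.6502, 0.2905], [0.6556, 0.2911], [0.6874, 0.2919]]
scene 0.3 9 [[0.6467, 0.291], [0.6501, 0.292], [0.6553, 0.2959]]
scene 0.31 25 [[0.6353, 0.2907], [0.651, 0.2963], [0.7069, 0.2985]]
scene 0.32 26 [[0.6358, 0.2938], [0.646, 0.2973], [0.7073, 0.2989]]
scene 0.33 25 [[0.6373, 0.2834], [0.6547, 0.2875], [0.6655, 0.299]]
scene 0.35 11 [[0.6449, 0.2906], [0.6471, 0.2941], [0.6497, 0.2979]]
```

{"name": "apply_moves", "arguments": {
  "deltas": [
    {"tx":0.002,"ty":0.03,"tz":-0.002,"turn":-0.01,"gripper":0.03},
    {"tx":0.003,"ty":0.06,"tz":-0.002,"turn":-0.01,"gripper":0.03},
    {"tx":0.003,"ty":0.09,"tz":-0.002,"turn":-0.01,"gripper":0.03},
    {"tx":0.003,"ty":0.115,"tz":-0.002,"turn":-0.01,"gripper":0.03},
    {"tx":0.003,"ty":0.128,"tz":-0.002,"turn":-0.01,"gripper":0.03}
  ]
}}

```text
time_s: 22.95
tcp_pos: [0.6728, 0.2897, 0.1957]
eef_rot: [-89.9, 0.1, 89.9]
contact_force: [-0.2, 0.2, -0.3]
gripper_width: 0.0419
```

{"name": "apply_moves", "arguments": {
  "deltas": [
    {"tx":0,"ty":0.002,"tz":0,"turn":0,"gripper":0.03},
    {"tx":0,"ty":0.004,"tz":0,"turn":0,"gripper":0.03},
    {"tx":0,"ty":0.005,"tz":0,"turn":0,"gripper":0.03},
    {"tx":0,"ty":0.006,"tz":0,"turn":0,"gripper":0.03},
    {"tx":0,"ty":0.006,"tz":0,"turn":0,"gripper":0.03}
  ]
}}

```text
time_s: 23.45
tcp_pos: [0.6743, 0.2905, 0.1925]
eef_rot: [-90.1, -0.0, 89.9]
contact_force: [0.3, 1.2, -1.0]
gripper_width: 0.0418
```

{"name": "apply_moves", "arguments": {
  "deltas": [
    {"tx":0,"ty":0.001,"tz":0,"turn":0,"gripper":0.03},
    {"tx":0,"ty":0.002,"tz":0,"turn":0,"gripper":0.03}
  ]
}}

```text
time_s: 23.65
tcp_pos: [0.6742, 0.2904, 0.1899]
eef_rot: [-90.0, -0.0, 89.9]
contact_force: [0.3, 1.0, -1.4]
gripper_width: 0.0419
```

{"name": "apply_moves", "arguments": {
  "deltas": [
    {"tx":0,"ty":0.001,"tz":0,"turn":0,"gripper":0.03},
    {"tx":0,"ty":0.002,"tz":0,"turn":0,"gripper":0.03}
  ]
}}

```text
time_s: 23.85
tcp_pos: [0.6741, 0.2904, 0.1875]
eef_rot: [-90.0, 0.0, 89.9]
contact_force: [0.7, 0.2, -0.9]
gripper_width: 0.0415
```

{"name": "apply_moves", "arguments": {
  "deltas": [
    {"tx":0,"ty":0.001,"tz":0,"turn":0,"gripper":0.03},
    {"tx":0,"ty":0.001,"tz":0,"turn":0,"gripper":0.03}
  ]
}}

```text
time_s: 24.05
tcp_pos: [0.6742, 0.2904, 0.1874]
eef_rot: [-90.0, -0.0, 90.0]
contact_force: [-1.4, -0.2, 3.9]
gripper_width: 0.0419
```

{"name": "apply_moves", "arguments": {
  "deltas": [
    {"tx":0,"ty":0.001,"tz":0,"turn":0,"gripper":0.03},
    {"tx":0,"ty":0.001,"tz":0,"turn":0,"gripper":0.03}
  ]
}}

```text
time_s: 24.25
tcp_pos: [0.6743, 0.2905, 0.1873]
eef_rot: [-90.1, -0.0, 90.0]
contact_force: [-2.3, -0.5, 7.6]
gripper_width: 0.0417
```

{"name": "apply_moves", "arguments": {
  "deltas": [
    {"tx":0,"ty":-0.0005,"tz":0,"turn":0,"gripper":0.03},
    {"tx":0,"ty":-0.0005,"tz":0,"turn":0,"gripper":0.03},
    {"tx":-0.008,"ty":-0.0005,"tz":0,"turn":0,"gripper":0.03},
    {"tx":-0.017,"ty":0.0,"tz":0,"turn":0,"gripper":0.03},
    {"tx":-0.03,"ty":0.002,"tz":0,"turn":0,"gripper":0.03}
  ],
  "newtons": 6
}}

```text
time_s: 24.75
tcp_pos: [0.6742, 0.26, 0.1838]
eef_rot: [-90.0, -0.0, 90.0]
contact_force: [-0.4, -1.1, 3.5]
gripper_width: 0.0417
```

```bash
python3 potfit.py 16; python3 disc.py 16 .02 .2 | grep -v wrist; python3 go.py 0.6735 0.26 0.185 90
```

```text
scene pot [0.6738 0.2685] 0.0775 246
side pot [0.673  0.2669] 0.0775 163
wrist pot [0.6751 0.2674] 0.0769 3102
side 0.02 92 [[0.6204, 0.1901], [0.6628, 0.2055], [0.7288, 0.3335]]
side 0.03 114 [[0.6222, 0.1909], [0.659, 0.2147], [0.7286, 0.3331]]
side 0.04 132 [[0.6189, 0.191], [0.6641, 0.2821], [0.7238, 0.3363]]
side 0.05 141 [[0.6194, 0.1895], [0.6618, 0.2781], [0.7278, 0.3352]]
side 0.06 135 [[0.6206, 0.1898], [0.664, 0.2781], [0.7271, 0.3352]]
side 0.07 123 [[0.6231, 0.1893], [0.6651, 0.2763], [0.7275, 0.3342]]
side 0.08 95 [[0.6182, 0.1885], [0.6636, 0.2756], [0.7278, 0.334]]
side 0.09 65 [[0.616, 0.2021], [0.666, 0.2757], [0.7298, 0.3391]]
side 0.1 13 [[0.6652, 0.2677], [0.6714, 0.2704], [0.6812, 0.2747]]
side 0.11 11 [[0.6649, 0.2652], [0.6703, 0.2694], [0.6783, 0.2747]]
side 0.12 13 [[0.6631, 0.2627], [0.6726, 0.2661], [0.6796, 0.2679]]
side 0.13 19 [[0.6547, 0.2615], [0.6732, 0.265], [0.6866, 0.2668]]
side 0.14 32 [[0.6527, 0.2606], [0.6703, 0.2636], [0.6897, 0.2683]]
side 0.15 12 [[0.652, 0.2573], [0.6859, 0.26], [0.6932, 0.2635]]
side 0.16 13 [[0.6544, 0.2503], [0.6903, 0.
[... 912 characters left out ...]
scene 0.12 15 [[0.6644, 0.2719], [0.6714, 0.2738], [0.6801, 0.2756]]
scene 0.13 20 [[0.6572, 0.2701], [0.6737, 0.2718], [0.6928, 0.2727]]
scene 0.14 45 [[0.6546, 0.2651], [0.6706, 0.2697], [0.6922, 0.2718]]
scene 0.15 14 [[0.6542, 0.2629], [0.6598, 0.2687], [0.6924, 0.2703]]
scene 0.16 12 [[0.6474, 0.262], [0.6571, 0.2659], [0.6596, 0.2686]]
scene 0.17 15 [[0.6374, 0.2615], [0.6501, 0.2691], [0.7088, 0.271]]
scene 0.18 9 [[0.6373, 0.2688], [0.6425, 0.2699], [0.6862, 0.2709]]
scene 0.19 20 [[0.6512, 0.2594], [0.6617, 0.2613], [0.6722, 0.2627]]
shift [ 0.0012 -0.0015  0.0006] turn -0.0024
[0.6741 0.2588 0.1835] [-8.998e+01  3.000e-02  8.986e+01] [ 36.  27.   3.   0. -66. -37.] [ 0.4 -1.4  2.9]
```

View pics/scene16.png

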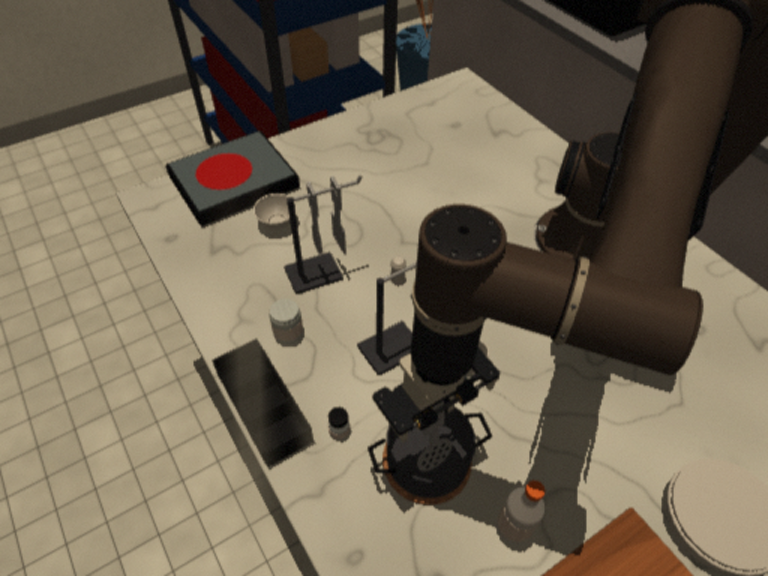

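View pics/side16.png

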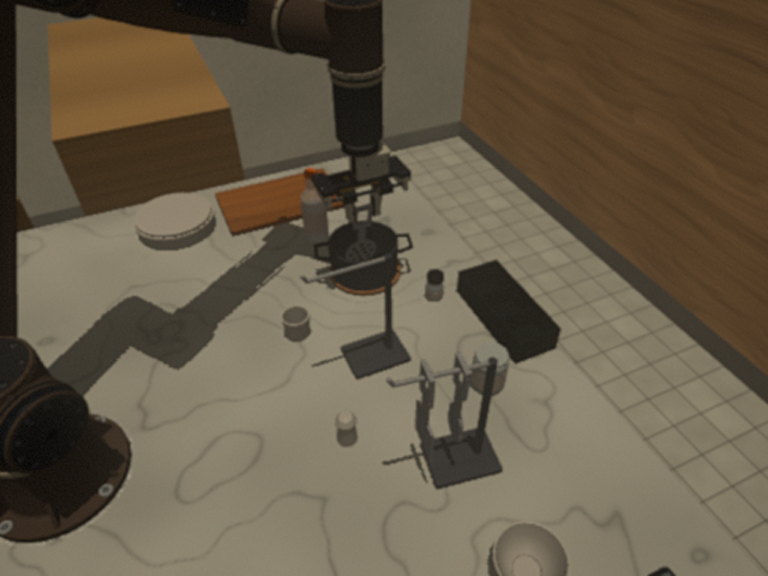

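{"name": "apply_moves", "arguments": {
  "deltas": [
    {"tx":-0.01,"ty":0.002,"tz":0,"turn":0,"gripper":0.03},
    {"tx":-0.02,"ty":0.0045,"tz":0,"turn":0,"gripper":0.03},
    {"tx":-0.03,"ty":0.008,"tz":0,"turn":0,"gripper":0.03},
    {"tx":-0.04,"ty":0.012,"tz":0,"turn":0,"gripper":0.03},
    {"tx":-0.05,"ty":0.017,"tz":0,"turn":0,"gripper":0.03}
  ]
}}

```text
time_s: 25.4
tcp_pos: [0.6739, 0.2094, 0.166]
eef_rot: [-90.0, 0.0, 89.9]
contact_force: [0.4, -0.4, 1.2]
gripper_width: 0.0422
```

```bash
python3 potfit.py 17; python3 disc.py 17 .02 .2 | grep scene; python3 go.py 0.6735 0.26 0.185 90
```

```text
scene pot [0.6738 0.2686] 0.0775 323
side pot [0.6731 0.2666] 0.0774 144
wrist pot [0.6751 0.2642] 0.0747 1336
scene 0.02 109 [[0.6184, 0.1936], [0.6735, 0.2861], [0.7254, 0.3338]]
scene 0.03 135 [[0.6179, 0.1941], [0.6782, 0.2815], [0.7264, 0.3349]]
scene 0.04 132 [[0.6209, 0.1941], [0.6789, 0.2759], [0.7213, 0.3308]]
scene 0.05 143 [[0.6196, 0.1931], [0.6808, 0.271], [0.7257, 0.3317]]
scene 0.06 136 [[0.6215, 0.1935], [0.6796, 0.2653], [0.7242, 0.3334]]
scene 0.07 133 [[0.6196, 0.1929], [0.6745, 0.2588], [0.7276, 0.3337]]
scene 0.08 100 [[0.6172, 0.1935], [0.6791, 0.2526], [0.7293, 0.3373]]
scene 0.09 123 [[0.617, 0.1951], [0.6789, 0.2506], [0.7293, 0.3381]]
scene 0.1 23 [[0.6648, 0.2407], [0.6734, 0.2458], [0.6798, 0.249]]
scene 0.11 23 [[0.6654, 0.2338], [0.6741, 0.2398], [0.6798, 0.2431]]
scene 0.12 46 [[0.656, 0.225], [0.6751, 0.2336], [0.6924, 0.2369]]
scene 0.13 47 [[0.655, 0.2226], [0.6716, 0.2292], [0.6925, 0.2331]]
scene 0.14 28 [[0.6519, 0.2182], [0.6592, 0.2239], [0.6927, 0.2277]]
scene 0.15 26 [[0.6446, 0.2122], [0.657, 0.2192], [0.7082, 0.2217]]
scene 0.16 16 [[0.636, 0.2141], [0.6483, 0.2193], [0.6576, 0.2207]]
scene 0.17 26 [[0.6402, 0.2048], [0.6579, 0.2075], [0.6713, 0.2205]]
scene 0.19 7 [[0.6469, 0.2118], [0.6491, 0.2144], [0.6508, 0.2189]]
shift [ 0.0507 -0.0192  0.0003] turn -0.0022
[0.6736 0.2093 0.1658] [-8.992e+01  4.000e-02  8.987e+01] [ 33.  26.  -1.  -0. -63. -33.] [-0.1  0.4 -0.4]
```

View pics/scene17.png

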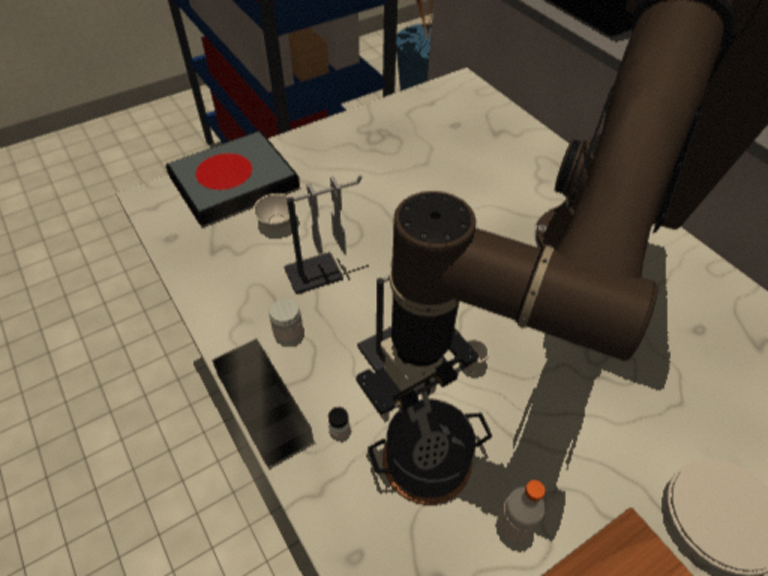

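{"name": "apply_moves", "arguments": {
  "deltas": [
    {"tx":-0.01,"ty":0.006,"tz":0,"turn":0,"gripper":0.03},
    {"tx":-0.02,"ty":0.0125,"tz":0,"turn":0,"gripper":0.03},
    {"tx":-0.03,"ty":0.0205,"tz":0,"turn":0,"gripper":0.03},
    {"tx":-0.04,"ty":0.0295,"tz":0,"turn":0,"gripper":0.03},
    {"tx":-0.042,"ty":0.0315,"tz":0,"turn":0,"gripper":0.03}
  ]
}}

```text
time_s: 26.05
tcp_pos: [0.6731, 0.1666, 0.1333]
eef_rot: [-89.9, 0.1, 89.9]
contact_force: [0.1, 0.5, 0.3]
gripper_width: 0.0417
```

```bash
python3 potfit.py 18; python3 disc.py 18 .02 .2 | grep scene; python3 go.py 0.6735 0.26 0.185 90
```

```text
scene pot [0.6738 0.2686] 0.0774 317
side pot [0.6713 0.2666] 0.0759 64
scene 0.02 142 [[0.6236, 0.1941], [0.6753, 0.2818], [0.723, 0.3329]]
scene 0.03 184 [[0.6227, 0.1952], [0.6736, 0.2733], [0.7195, 0.3336]]
scene 0.04 206 [[0.623, 0.1948], [0.6739, 0.262], [0.7193, 0.3285]]
scene 0.05 190 [[0.6214, 0.1945], [0.6744, 0.2512], [0.7217, 0.3316]]
scene 0.06 148 [[0.6209, 0.1944], [0.6748, 0.2413], [0.7253, 0.3317]]
scene 0.07 96 [[0.6188, 0.1942], [0.6745, 0.2258], [0.7282, 0.3341]]
scene 0.08 97 [[0.6167, 0.197], [0.6747, 0.2197], [0.7269, 0.3352]]
scene 0.09 140 [[0.6174, 0.1959], [0.6748, 0.2144], [0.7307, 0.3381]]
scene 0.1 66 [[0.6527, 0.1921], [0.6736, 0.2], [0.6914, 0.2058]]
scene 0.11 54 [[0.6503, 0.1768], [0.6663, 0.1906], [0.6922, 0.1978]]
scene 0.12 37 [[0.6382, 0.1716], [0.6577, 0.1786], [0.7045, 0.1835]]
scene 0.13 19 [[0.6393, 0.1696], [0.65, 0.1745], [0.657, 0.1778]]
scene 0.14 28 [[0.6368, 0.16], [0.6544, 0.1629], [0.6713, 0.178]]
scene 0.16 6 [[0.6462, 0.1689], [0.6479, 0.1721], [0.6494, 0.1742]]
scene 0.18 22 [[0.6205, 0.1794], [0.647, 0.2039], [0.7259, 0.2047]]
scene 0.19 100 [[0.6305, 0.1883], [0.6759, 0.1977], [0.7286, 0.2049]]
shift [ 0.0919 -0.0504  0.0004] turn -0.0014
[0.6738 0.1681 0.1347] [-8.995e+01  2.000e-02  8.992e+01] [ 30.  27.  -4.  -0. -59. -30.] [-0.  -0.5 -0. ]
```

View pics/scene18.png

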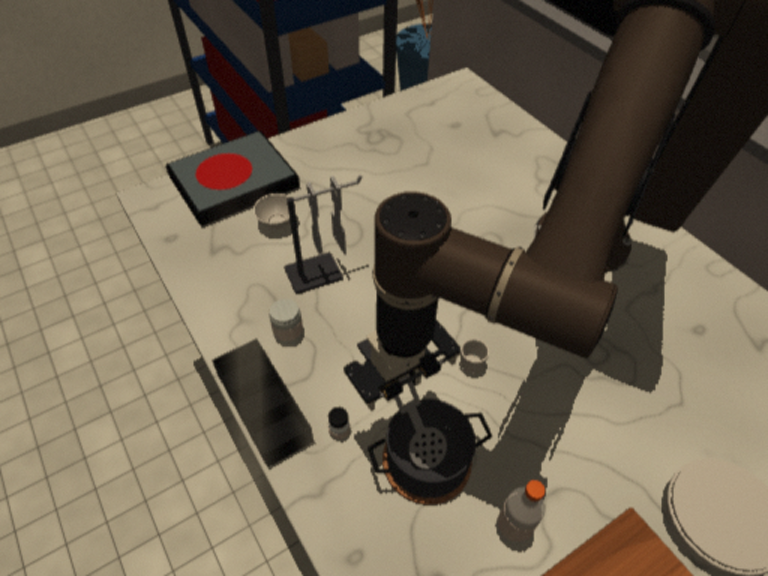

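View pics/side18.png

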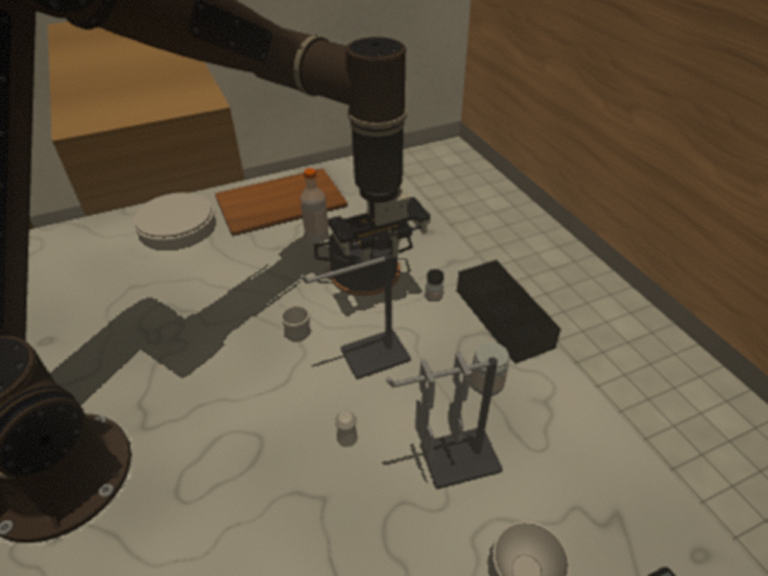

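{"name": "apply_moves", "arguments": {
  "deltas": [
    {"tx":-0.004,"ty":0.004,"tz":0,"turn":0,"gripper":0.03},
    {"tx":-0.007,"ty":0.0075,"tz":0,"turn":0,"gripper":0.03},
    {"tx":-0.007,"ty":0.0075,"tz":0,"turn":0,"gripper":0.03}
  ]
}}

```text
time_s: 26.5
tcp_pos: [0.6741, 0.1614, 0.1274]
eef_rot: [-90.0, -0.0, 89.9]
contact_force: [1.0, 1.5, 0.6]
gripper_width: 0.0423
```

```bash
python3 potfit.py 19; python3 disc.py 19 .02 .15 | grep scene; python3 go.py 0.6735 0.26 0.185 90
```

```text
scene pot [0.6738 0.2684] 0.0774 322
side pot [0.6708 0.2669] 0.0754 66
wrist pot [0.6737 0.1668] 0.0379 122
scene 0.02 108 [[0.6197, 0.1941], [0.6741, 0.2891], [0.7229, 0.337]]
scene 0.03 197 [[0.6232, 0.1955], [0.6748, 0.279], [0.7212, 0.3261]]
scene 0.04 196 [[0.6266, 0.1942], [0.6765, 0.2672], [0.7154, 0.3294]]
scene 0.05 211 [[0.6212, 0.1969], [0.6727, 0.2552], [0.7197, 0.3279]]
scene 0.06 167 [[0.6213, 0.1955], [0.6756, 0.2434], [0.7225, 0.3333]]
scene 0.07 109 [[0.6186, 0.1946], [0.6738, 0.2269], [0.7295, 0.3342]]
scene 0.08 96 [[0.6182, 0.1957], [0.676, 0.2173], [0.7264, 0.3357]]
scene 0.09 156 [[0.6169, 0.1957], [0.6743, 0.2114], [0.7297, 0.3378]]
scene 0.1 76 [[0.6535, 0.1867], [0.6726, 0.1952], [0.692, 0.201]]
scene 0.11 48 [[0.6485, 0.1695], [0.6722, 0.1794], [0.7019, 0.1879]]
scene 0.12 34 [[0.6374, 0.1652], [0.6545, 0.1711], [0.6958, 0.1757]]
scene 0.13 25 [[0.6434, 0.1533], [0.6598, 0.1559], [0.6719, 0.1713]]
scene 0.14 8 [[0.6367, 0.1567], [0.6463, 0.1683], [0.6513, 0.1728]]
shift [ 0.0985 -0.0574  0.0005] turn -0.0009
[0.6739 0.1615 0.1276] [-89.99   0.    89.95] [ 30.  27.  -5.  -0. -58. -30.] [-0.   1.6 -0.6]
```

View pics/wrist19.png

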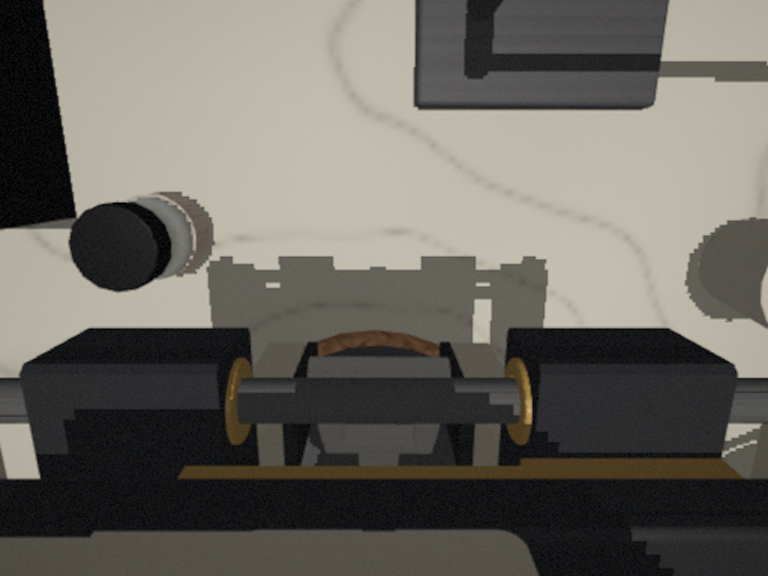

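{"name": "apply_moves", "arguments": {
  "deltas": [
    {"tx":-0.001,"ty":0.001,"tz":0,"turn":0,"gripper":0.03},
    {"tx":-0.001,"ty":0.001,"tz":0,"turn":0,"gripper":0.044},
    {"tx":-0.001,"ty":0.001,"tz":0,"turn":0,"gripper":0.047},
    {"tx":-0.001,"ty":0.001,"tz":0,"turn":0,"gripper":0.055},
    {"tx":-0.001,"ty":0.001,"tz":0,"turn":0,"gripper":0.065}
  ]
}}

```text
time_s: 27.15
tcp_pos: [0.6739, 0.1603, 0.1266]
eef_rot: [-90.0, 0.0, 89.9]
contact_force: [0.1, -0.1, 0.1]
gripper_width: 0.0578
```

```bash
python3 potfit.py 20; python3 disc.py 20 .02 .15 | grep scene; python3 go.py 0.6735 0.26 0.185 90
```

```text
scene pot [0.6738 0.2686] 0.0774 310
side pot [0.6729 0.2667] 0.0772 70
wrist pot [0.6751 0.2681] 0.0782 927
scene 0.02 148 [[0.6216, 0.1946], [0.6742, 0.2868], [0.7218, 0.3337]]
scene 0.03 203 [[0.6245, 0.1951], [0.6758, 0.2762], [0.7145, 0.3291]]
scene 0.04 204 [[0.6239, 0.194], [0.6747, 0.2648], [0.72, 0.3283]]
scene 0.05 201 [[0.6221, 0.1974], [0.6768, 0.2528], [0.7229, 0.3293]]
scene 0.06 134 [[0.6199, 0.1942], [0.6727, 0.2414], [0.7255, 0.3351]]
scene 0.07 92 [[0.6187, 0.1968], [0.6736, 0.226], [0.7287, 0.3331]]
scene 0.08 96 [[0.6164, 0.1983], [0.6742, 0.2173], [0.7275, 0.3352]]
scene 0.09 158 [[0.6187, 0.1956], [0.6745, 0.2093], [0.7289, 0.3377]]
scene 0.1 72 [[0.6521, 0.1849], [0.6735, 0.1958], [0.6928, 0.2046]]
scene 0.11 51 [[0.639, 0.1644], [0.6585, 0.1791], [0.7108, 0.1876]]
scene 0.12 34 [[0.6336, 0.1648], [0.6533, 0.1711], [0.6911, 0.1781]]
scene 0.13 38 [[0.63, 0.1532], [0.6541, 0.1578], [0.6811, 0.1711]]
shift [ 0.0997 -0.0584  0.0006] turn -0.001
[0.674  0.1603 0.1266] [-90.     0.    89.94] [ 29.  27.  -5.   0. -58. -30.] [-0.3 -0.1 -0.6]
```

View pics/scene20.png

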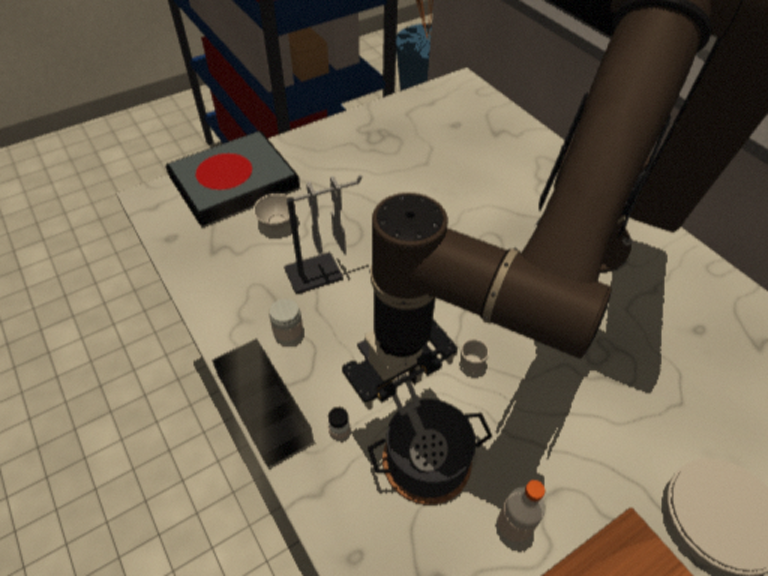

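View pics/wrist20.png

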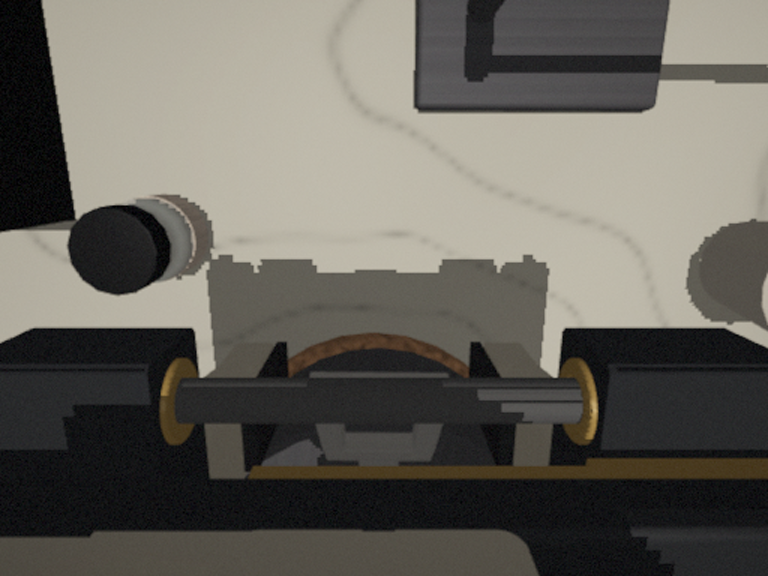

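{"name": "apply_moves", "arguments": {
  "deltas": [
    {"tx":0,"ty":0,"tz":0,"turn":0,"gripper":0.08},
    {"tx":0,"ty":0,"tz":0,"turn":0,"gripper":0.08},
    {"tx":0,"ty":-0.015,"tz":0,"turn":0,"gripper":0.08},
    {"tx":0,"ty":-0.045,"tz":0,"turn":0,"gripper":0.08},
    {"tx":0,"ty":-0.085,"tz":0,"turn":0,"gripper":0.08}
  ]
}}

```text
time_s: 27.8
tcp_pos: [0.6731, 0.16, 0.2118]
eef_rot: [-89.8, 0.1, 89.9]
contact_force: [0.4, 1.1, 0.7]
gripper_width: 0.0796
```

{"name": "apply_moves", "arguments": {
  "deltas": [
    {"tx":0,"ty":-0.04,"tz":0,"turn":0,"gripper":0.08},
    {"tx":0,"ty":-0.08,"tz":0,"turn":0,"gripper":0.08},
    {"tx":0,"ty":-0.11,"tz":0,"turn":0,"gripper":0.08},
    {"tx":0,"ty":-0.11,"tz":0,"turn":0,"gripper":0.08},
    {"tx":0,"ty":-0.11,"tz":0,"turn":0,"gripper":0.08}
  ]
}}

```text
time_s: 28.3
tcp_pos: [0.6741, 0.1605, 0.3238]
eef_rot: [-90.1, -0.1, 89.9]
contact_force: [0.4, -0.1, -0.6]
gripper_width: 0.0801
```

```bash
python3 potfit.py 21; python3 disc.py 21 .02 .15 | grep -v wrist; python3 hook.py 22;  python3 go.py 0.6735 0.26 0.185 90
```

```text
scene pot [0.6738 0.2685] 0.0774 320
side pot [0.6731 0.2674] 0.0773 177
wrist pot [0.6754 0.267 ] 0.0772 1229
side 0.02 102 [[0.6199, 0.1912], [0.6686, 0.2094], [0.7296, 0.3385]]
side 0.03 95 [[0.6214, 0.1902], [0.6605, 0.2112], [0.7294, 0.3385]]
side 0.04 109 [[0.6187, 0.1899], [0.6614, 0.2124], [0.7271, 0.3381]]
side 0.05 115 [[0.618, 0.1907], [0.6605, 0.2139], [0.7297, 0.3383]]
side 0.06 117 [[0.6196, 0.1904], [0.6619, 0.2419], [0.7288, 0.3392]]
side 0.07 96 [[0.6244, 0.1892], [0.6656, 0.2094], [0.7274, 0.3385]]
side 0.08 80 [[0.6172, 0.1886], [0.673, 0.2164], [0.7286, 0.3388]]
side 0.09 68 [[0.6148, 0.2026], [0.6561, 0.3228], [0.7302, 0.3391]]
side 0.13 23 [[0.6517, 0.1533], [0.6644, 0.1562], [0.6909, 0.1645]]
scene 0.02 151 [[0.623, 0.1947], [0.6742, 0.2873], [0.7225, 0.3333]]
scene 0.03 199 [[0.6218, 0.1953], [0.6746, 0.2763], [0.7196, 0.3326]]
scene 0.04 214 [[0.6243, 0.1968], [0.6746, 0.2646], [0.7227, 0.3251]]
scene 0.05 195 [[0.62, 0.1961], [0.6762, 0.2525], [0.7214, 0.3311]]
scene 0.06 132 [[0.6176, 0.1943], [0.6727, 0.2418], [0.724, 0.333]]
scene 0.07 96 [[0.6184, 0.1965], [0.6743, 0.227], [0.7295, 0.3362]]
scene 0.08 96 [[0.6182, 0.1967], [0.6741, 0.2175], [0.7291, 0.3353]]
scene 0.09 157 [[0.6181, 0.196], [0.6767, 0.2114], [0.7283, 0.3374]]
scene 0.1 70 [[0.6532, 0.1897], [0.6712, 0.1968], [0.6924, 0.2037]]
scene 0.11 43 [[0.6521, 0.1731], [0.66, 0.1831], [0.6931, 0.1904]]
scene 0.12 40 [[0.6521, 0.1631], [0.6858, 0.1706], [0.6932, 0.1775]]
scene 0.13 70 [[0.6528, 0.1534], [0.6717, 0.1601], [0.6915, 0.1649]]
side 285 y(x=.53,.6) [-0.2458 -0.2562] 0.511 0.67
 tip 155 [ 0.5682 -0.2522  0.2617] 0.5062
scene 128 y(x=.53,.6) [-0.2408 -0.2517] 0.512 0.671
 tip 62 [ 0.5905 -0.2497  0.2613] 0.507
shift [9.990e-02 1.356e-01 1.000e-04] turn -0.001
[0.6737 0.1602 0.3207] [-8.992e+01  5.000e-02  8.994e+01] [ 29.  20.  10.  -0. -80. -30.] [-0.2  0.5 -0.6]
```

View pics/scene22.png

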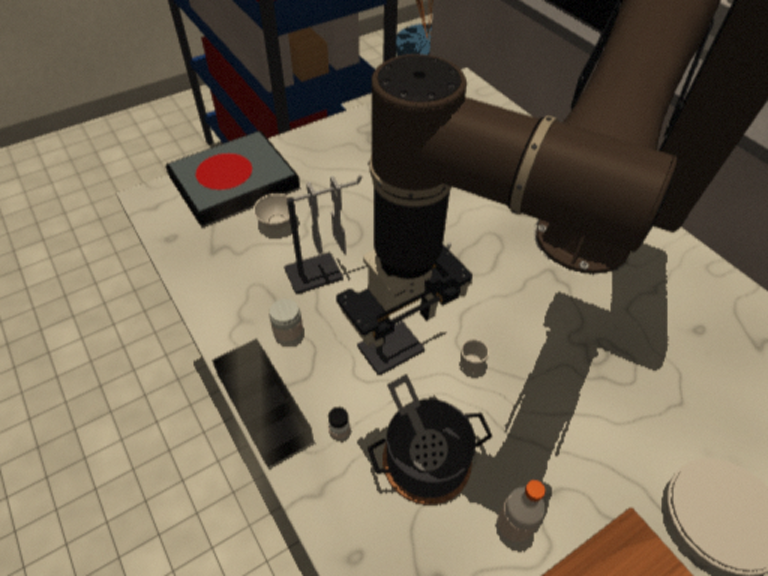

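View pics/side22.png

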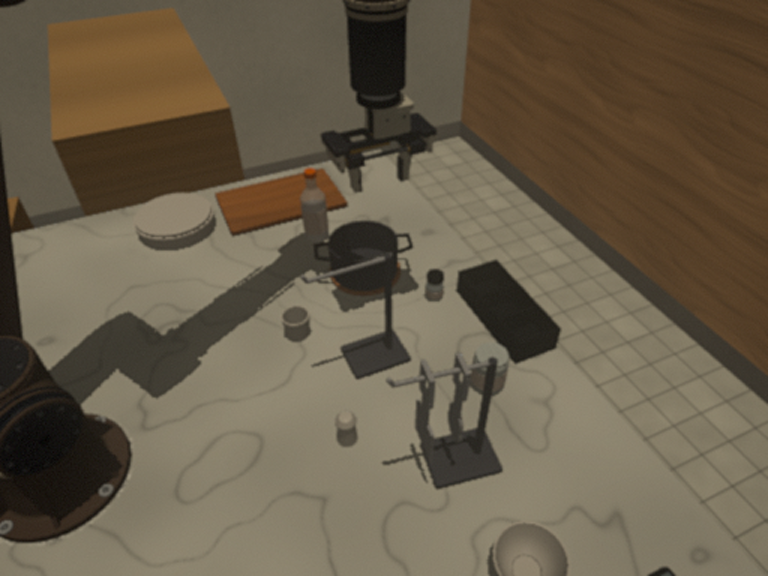

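View pics/wrist22.png

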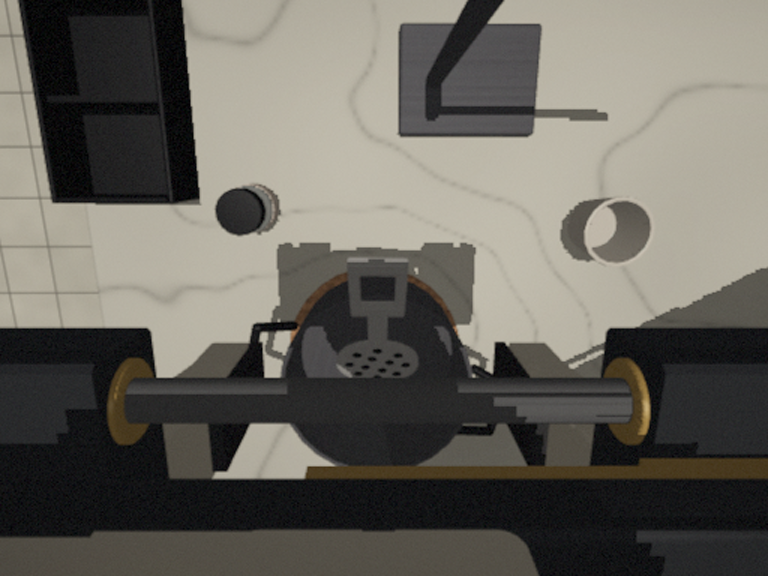

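```bash
python3 -c "
from h import *
print(r.get_state()['time_s'],abs(r.get_state()['qd']).max()); print(r.close_job())"
```

```text
28.6 0.2426778531248896
the job is handed in; nothing more can be done
None
```

The job is done and was handed in at 28.6 s, with the gripper open and well clear of everything.

- **Spoon and turner:** I moved the spoon first, then the turner. They hang on the spare hook about 47 and 98 mm from its post.
- **Skimmer:** I lowered it head down until contact showed on the pan's floor. I then tilted it against the floor onto the pan's -y rim with a light grip and let it go there.

**Last checks:**
- The skimmer held still after release, leaning about 48° with its handle sticking out over the rim.
- The pan is within 1 mm of where it started.
- Both other utensils are still on the spare hook, and the other things on the counter look unmoved.
- Contact forces never read above about 13 N.
- The wrist camera's pan fit was unreliable for a couple of frames while the gripper covered the rim. The other cameras agreed throughout, and the wrist fit agreed again at the end.

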